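# Pour the end rings from the chute into the box

### The arm

A 7-joint arm with a two-finger parallel gripper is mounted at the origin on the work surface. World frame = base frame: x ahead of the robot, y to its left, z up, the work surface at z = 0. Lengths are in m, angles in rad, forces in N, time in s.
With the tool pointing down it reaches from about 0.425 to 0.875 m from the base axis. Payload 9.9 kg.
Tool frame: the origin (TCP) lies on the centre line of the jaws, within the pads' length; the fingertips stand 19 mm ahead of it and the grasp point (between the pads) is the TCP (bot.nose_length is the distance from the TCP to the fingertips, in m); z points along the fingers, y is the direction in which the jaws open and shut (so a half turn about z gives the same grasp; the last joint's range is limited). The gripper opens to 85 mm and grips with 20 to 120 N. Pads are 22 mm wide; open, the fingers measure 114 mm over their backs; the gripper's body (76 mm by 85 mm) begins 54 mm behind the grasp point. The pads swing forward as they close: fully open they stand 13 mm farther back than shut.
Start: joints at [1.115, 0.576, 0.025, 1.437, -0.015, 1.129, -0.057], TCP at [0.245, -0.629, 0.25] pointing down, gripper open.
Joint ranges: [-2.76, 2.76], [-0.34, 2.15], [-1.52, 1.57], [0.19, 2.46], [-1.09, 4.23], [0.17, 1.99], [-2.82, 2.82]. Speed limits (rad/s): [2.22, 2.22, 3.01, 3.01, 3.14, 3.14, 3.14].

### API

Orientations are given as [roll, pitch, yaw] about the fixed x, y, z axes, in that order (R = Rz(yaw) Ry(pitch) Rx(roll)).
In Python, from rig import bot gives the robot as it stands.
- The arm moves only by the shell command python3 -m creep 'ROWS' [OPENING]. ROWS is JSON, a list that holds one entry, the list of rows, each a list of 4 numbers: the shift along the tool's x, y, z in m, then the turn about the tool's z in degrees. In form: [[[dx, dy, dz, turn], ...]]. A call has exactly 8 rows; each row shifts and turns the commanded pose from where the row before left it, along the tool's axes as they then stand; what a row does not reach is not made up. A row lasts 1/8 s, in which the tool goes at most 62.5 mm and 10.7 degrees, less where a joint would pass 70% of its speed; a pose out of reach is approached as far as the arm can. A call is refused whole if a number of a shift passes 0.0625 or a number of a turn 10.7, either way. A call with a gripper value outside its range is refused whole. OPENING is the opening, from 0 (shut) to 1 (fully open), set as the call begins (- or left out, the last holds). The fingers move at their own pace and stop on an object; the grip force is fixed at half the most. Time passes only in rows, so rows that do not move let the fingers close, or fill a call up. It gives the time, the measured TCP pose, the force and the opening at its end, in the units of the state.
- bot.get_state(): the state, without advancing time (a new reading comes with each control period).
- bot.read_camera(name): name is "scene" or "top" or "wrist"; returns a dict with "color" (480x640x3 uint8, blue, green, red), "fovy" (degrees; the focal length in pixels is half the picture's height over the tangent of half this angle, whatever the lens; pixels are square), "cx", "cy" (the principal point, pixels), "dist" ([k1, k2, p1, p2, k3] as OpenCV has them; the pictures are not rectified), "origin" and "attitude" of the camera in the world. Camera axes: x right, y up, looking along -z (the intrinsics and any distortion apply to the point x, -y, -z); pixel columns grow to the right and rows downward; lengths in m; the calibration is good to about 2 mm. A picture is of the moment at which its call begins. There is no depth.
- bot.hand_in(): hands the job in, once; it reports no verdict.
The state is a dict: "time_s": time; "q": joint angles; "dq": joint speeds; "joint_torque": joint torques, N m; "position": TCP position; "eef_rot": TCP orientation; "wrist_force": force on the tool from outside, world axes, zero at the start; "torque": the same for the moment, N m; "opening": opening from 0.0 (shut) to 1.0 (fully open).
Only numpy, scipy, OpenCV 4.12 (cv2) and the standard library are available. Lean on these libraries where they do the work, as an engineer would, in place of code of your own. Each camera call takes 0.05 s, during which the arm holds its last target.

### The job

Open the hinged pine lid of the ring box all the way up, then pick up the aluminium chute by its wooden grip with the three small bronze rings in it, and tip it so that they slide out of its mouth into the empty bay of the box. Then set the empty chute back down flat on the tiles and leave the lid standing open. Do not touch the small rings with the gripper, and leave everything else on the bench where it is.

Things in the scene. Friction and masses are not known exactly. Their poses are not given: they have to be found in the camera images.
- ring_box: pine box fixed to the bench, 100 (x) by 196 (y) by 75 mm high, walls, floor and middle divider 12 mm thick (divider as high as the rim): two bays, each about 76 (x) by 80 (y) mm inside. The -y bay is empty, the +y bay holds two big bronze rings. Origin at the centre of its underside; +x points away from the robot, to the hinge; z up. Turned by up to 0.35 rad
- empty_bay (a point): centre of the mouth of the empty bay of the ring box, at rim height (75 mm above the tiles); axes as those of the box
- box_lid (a joint): angle of the pine lid in rad: 0 shut, positive as its front edge rises, stop at 1.9. Stiff hinge (about 0.22 N m friction): it stays where it is left. The lid is a board 106 by 202 by 10 mm that covers the box
- lid_hinge (a point): middle of the lid's hinge line, on the far (+x) rim of the box 75 mm above the tiles; the hinge line runs along the y axis of the box. The point turns with the lid
- lid_bar (a point): middle of the lid's pull bar: round wood, 12 mm thick, 128 mm long, parallel to the hinge, on two thin arms 120 mm apart. Lid shut: 135 mm in front of the hinge line (box's -x), 28 mm above it. The space round it between the arms is free: pinch it from above, fingers closing along the box's x; it can turn between the fingers. The point turns with the lid
- chute: loose straight aluminium trough, about 320 g, 240 long, 48 mm wide (42 inside), walls 32 mm high, floor and walls 3 mm. Its +x runs along it to the open mouth (at x = 110 mm, no lip; closed end wall at x = -130 mm), z up. A bridge over the wall tops at x = 0 carries the wooden grip; rings pass below it. Origin on the underside below the grip. Its mouth starts pointing roughly to the ring box
- chute_grip (a point): point to grasp on the chute's wooden grip, 61 mm above the chute's underside: an upright block 22 mm thick (chute x) by 36 mm wide (chute y) by 46 mm high, from 36 to 82 mm above the underside; axes as those of the chute
- chute_mouth (a point): middle of the floor's edge at the chute's open mouth, 110 mm ahead of the grip along the chute's x, 3 mm above its underside; axes as the chute's. The floor is polished: the rings start to slide when it is tilted about 17 to 25 degrees and run out well at 35 to 45; held level it keeps them
- ring1: small bronze-coloured ring (handle ferrule), 30 mm outside, 20 mm inside, 10 mm high, about 30 g; starts lying flat in the rear half of the chute, in one row with the other two. Origin at the centre of its underside, z along its axis
- ring2: small bronze-coloured ring (handle ferrule), 30 mm outside, 20 mm inside, 10 mm high, about 30 g; starts lying flat in the rear half of the chute, in one row with the other two. Origin at the centre of its underside, z along its axis
- ring3: small bronze-coloured ring (handle ferrule), 30 mm outside, 20 mm inside, 10 mm high, about 30 g; starts lying flat in the rear half of the chute, in one row with the other two. Origin at the centre of its underside, z along its axis
- maple_head: bystander: turned maple mallet head standing on end, 72 mm across, 90 mm high; origin under its centre
- resin_insert: bystander: cream resin disc (mallet face insert), 62 mm across, 16 mm high; origin under its centre
- wax_tin: bystander: closed round steel tin, 68 mm across, 45 mm high; origin under its centre
- drift_punch: bystander: steel punch lying flat, 140 mm long along its x, 14 mm thick; origin under its middle
- ash_wedge: bystander: stepped ash wedge with a cork facing, 90 by 34 by 28 mm, long along its x; origin under its middle
- mallet: bystander: finished mallet lying down, head 64 mm across and 100 mm long, handle 200 mm along its +x; origin under the head
Things that resemble listed ones, but are neither listed nor needed, are in the scene too. Of the things that look like the chute, the larger one is meant.

How it is judged:
On the way, in this order (a step that is already met when the one before it is completed fails the run):
1. the lid is opened to 1.4 rad or more (value of joint box_lid above 1.4 rad), for 0.2 s.
2. the chute is lifted clear of the tiles with the three rings in it (height (world z) of chute above 0.04 m and distance between each of ring1, ring2, ring3 and chute below 0.14 m), for 0.1 s.
3. all three small rings lie in the empty bay (horizontal distance between each of ring1, ring2, ring3 and empty_bay below 0.045 m and height (world z) of each of ring1, ring2, ring3 below 0.06 m), for 0.2 s.
At the end, for the whole second after the job is handed in: all three small rings lie still inside the empty bay (within 45 mm of its centre in plan, undersides below 60 mm), the chute stands flat on the tiles (underside within 8 mm, tilt under 0.08 rad) at rest, and the lid stands open (more than 1.4 rad) (all of step 3 and linear speed of each of ring1, ring2, ring3 below 0.03 m/s and value of joint box_lid above 1.4 rad and height (world z) of chute below 0.008 m and angle between chute's own z axis and vertical below 0.08 rad and linear speed of chute below 0.02 m/s); the robot touches nothing.
It fails at once if the gripper touches a small ring (contact force between the fingers and ring1 above 0.5 N or contact force between the fingers and ring2 above 0.5 N or contact force between the fingers and ring3 above 0.5 N).
It fails at once if a bystander is moved by more than 30 mm (distance of any of maple_head, resin_insert, wax_tin, drift_punch, ash_wedge, mallet from where it was at the start of the episode above 0.03 m).
It also fails if it takes over 58 s, if anything falls off the work surface, if the arm or the gripper's body presses on something with over 40 N, if the wrist force passes 120 N, or if a joint passes its speed limit or range.

## Working session

There is one attempt and no reset: what is moved stays moved. The work goes in short steps, Python scripts to look and compute and a shell command to move; the robot and the scene stay as the last step left them, time stands still between calls to the robot, and variables do not carry over. Pictures are saved under pics/ and viewed, and the job is handed in when it is done.

```bash
ls; mkdir -p pics; python3 - <<'E'
from rig import bot
import cv2
print(bot.get_state())
for n in ["scene","top","wrist"]:
    c=bot.read_camera(n); cv2.imwrite(f"pics/{n}0.png",c["color"])
    print(n,c["fovy"],c["cx"],c["cy"],c["dist"],c["origin"],c["attitude"])
print(bot.nose_length)
E
```

```text
pics
{'time_s': 0.0, 'q': array([ 1.11519348,  0.57655186,  0.02479731,  1.43786286, -0.01501352,
        1.12900071, -0.05651633]), 'dq': array([-6.40023921e-04,  1.48834399e-03,  4.22219631e-04, -7.37983050e-05,
        9.57116445e-04, -5.22478577e-04, -2.79878183e-03]), 'joint_torque': array([-1.97909874e-03, -7.65783978e+01,  2.24900119e+00, -2.85971349e+01,
        1.50614575e-02,  1.27631178e-02, -5.89654150e-06]), 'position': array([ 0.24511623, -0.62849213,  0.24944422]), 'eef_rot': array([-3.13995389e+00,  4.82188578e-05,  3.71854705e-01]), 'wrist_force': array([ 0.11922467, -0.23442271,  0.57227347]), 'torque': array([ 0.04942913,  0.01134684, -0.02897517]), 'opening': 0.9998543693490265}
scene 51.47693138627235 326.004559527497 237.42925893249483 [-0.09322409  0.          0.          0.          0.        ] [ 1.00041249 -0.38426082  0.98626711] [ 0.59761642 -0.0020119   0.79245537]
top 57.456005625551796 314.4003544825198 244.5045701372977 [-0.0518069  0.         0.         0.         0.       ] [0.42615581 0.03638536 1.19307192] [ 0.1019582   0.02105564 -1.5854004 ]
wrist 63.30316111787467 327.9409378742282 228.92019776307555 [-0.0803665  0.         0.         0.         0.       ] [ 0.32147157 -0.59850508  0.37186306] [-0.32427769  0.00218911 -1.19878065]
0.019
```

View pics/scene0.png

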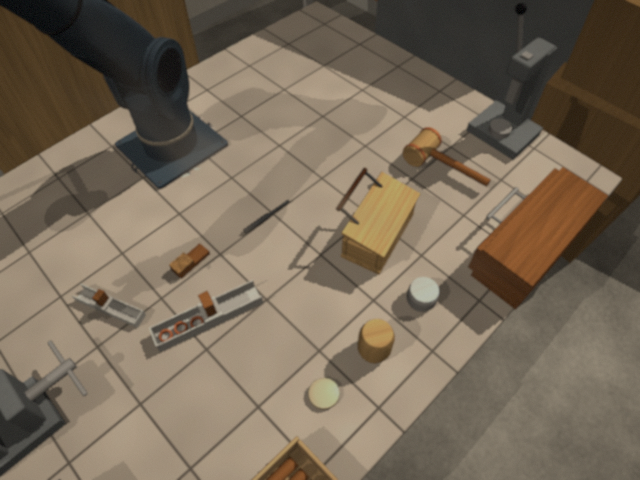

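View pics/top0.png

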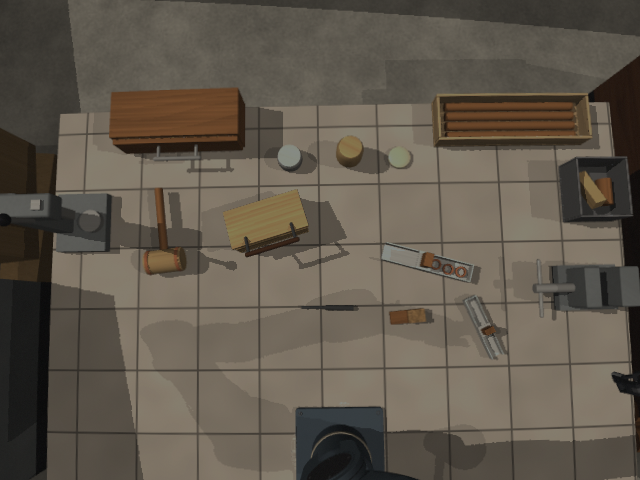

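View pics/wrist0.png

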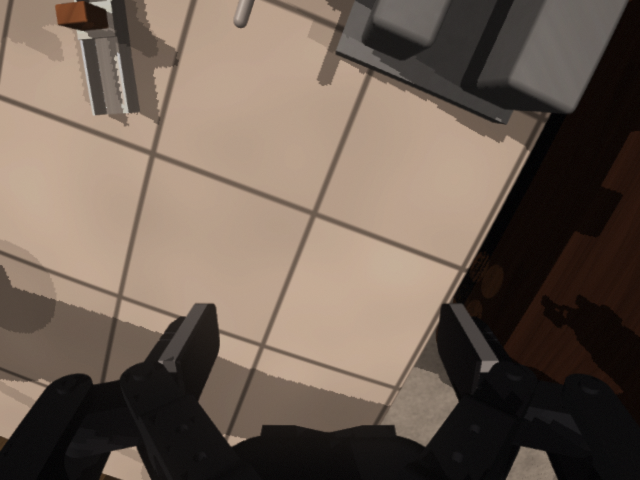

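The top view has image up as +x and image left as +y. These are the candidates (top pixels):
- **Box:** the pine box at (265,220). The red-brown cabinet with a metal handle at (177,120) and the tray at (512,120) are not it.
- **Bar:** the dark bar at (272,243), versus the cabinet handle at (177,153).
- **Chute:** the larger one at (430,262), with its mouth left at (383,250) and three rings on the right. The smaller one at (485,327) is a decoy.

I'll crop both choices to check them.

```bash
cat > h.py <<'E'
import numpy as np, cv2
from scipy.spatial.transform import Rotation as R
def cam(bot,n):
    c=bot.read_camera(n); return c
def K(c):
    f=240/np.tan(np.radians(c["fovy"])/2)
    return np.array([[f,0,c["cx"]],[0,f,c["cy"]],[0,0,1.]])
def rot(c): 
    a=np.array(c["attitude"]); return R.from_euler('xyz',a).as_matrix() if a.size==3 else a
def ray(c,px):
    p=cv2.undistortPoints(np.array(px,float).reshape(-1,1,2),K(c),np.array(c["dist"])).reshape(-1,2)
    d=np.c_[p[:,0],-p[:,1],-np.ones(len(p))]@rot(c).T
    return np.array(c["origin"]),d
def onz(c,px,z):
    o,d=ray(c,px); s=(z-o[2])/d[:,2]; return o+d*s[:,None]
def proj(c,P):
    X=(np.array(P,float).reshape(-1,3)-np.array(c["origin"]))@rot(c)
    X=X*[1,-1,-1]
    return cv2.projectPoints(X.reshape(-1,1,3),np.zeros(3),np.zeros(3),K(c),np.array(c["dist"]))[0].reshape(-1,2)
def tri(views): # list of (cam,px)
    A=np.zeros((3,3));b=np.zeros(3);L=[]
    for c,p in views:
        o,d=ray(c,[p]);d=d[0]/np.linalg.norm(d[0]);M=np.eye(3)-np.outer(d,d);A+=M;b+=M@o;L.append((M,o))
    x=np.linalg.solve(A,b);return x,[np.linalg.norm(M@(x-o)) for M,o in L]
E
python3 - <<'E'
import cv2
t=cv2.imread('pics/top0.png'); s=cv2.imread('pics/scene0.png')
a=cv2.resize(t[180:270,210:330],(800,600),interpolation=cv2.INTER_CUBIC)
b=cv2.resize(t[230:305,370:490],(800,500),interpolation=cv2.INTER_CUBIC)
cv2.imwrite('pics/cropA.png',a);cv2.imwrite('pics/cropB.png',b)
cv2.imwrite('pics/cropC.png',cv2.resize(s[150:285,280:460],(800,600),interpolation=cv2.INTER_CUBIC))
cv2.imwrite('pics/cropD.png',cv2.resize(s[270:360,140:280],(778,500),interpolation=cv2.INTER_CUBIC))
E
```

```text
(no output)
```

View pics/cropA.png

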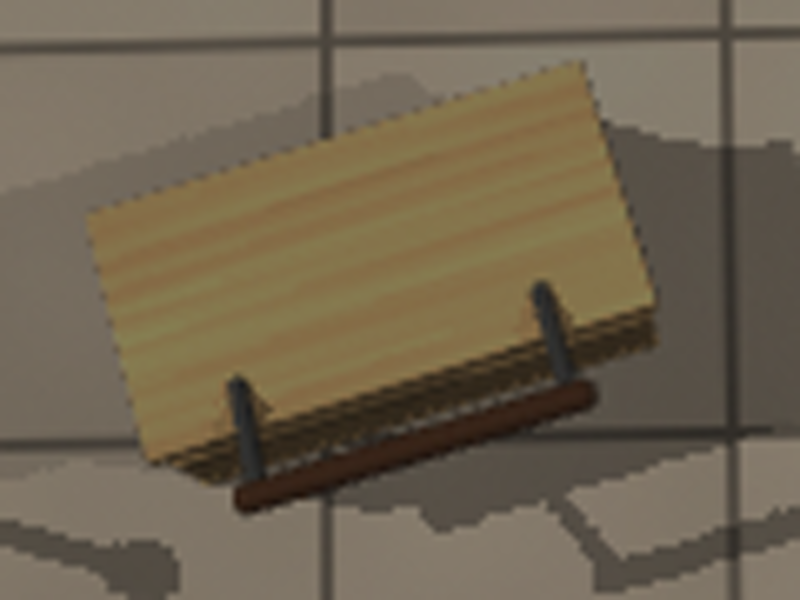

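View pics/cropB.png

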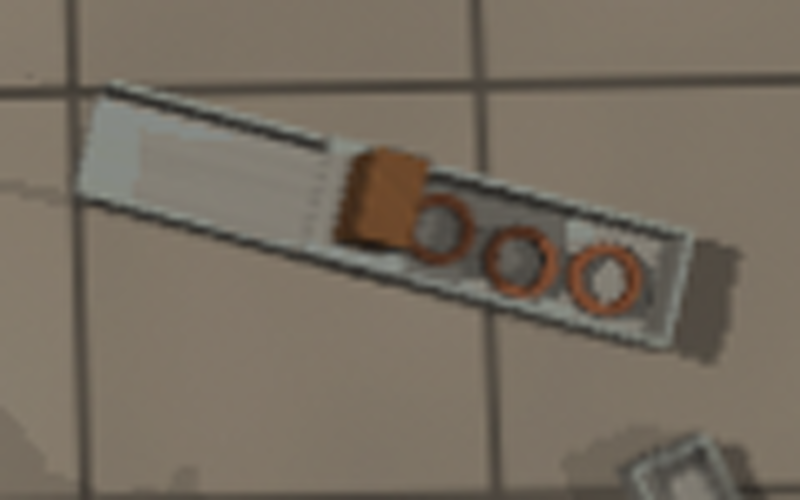

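View pics/cropC.png

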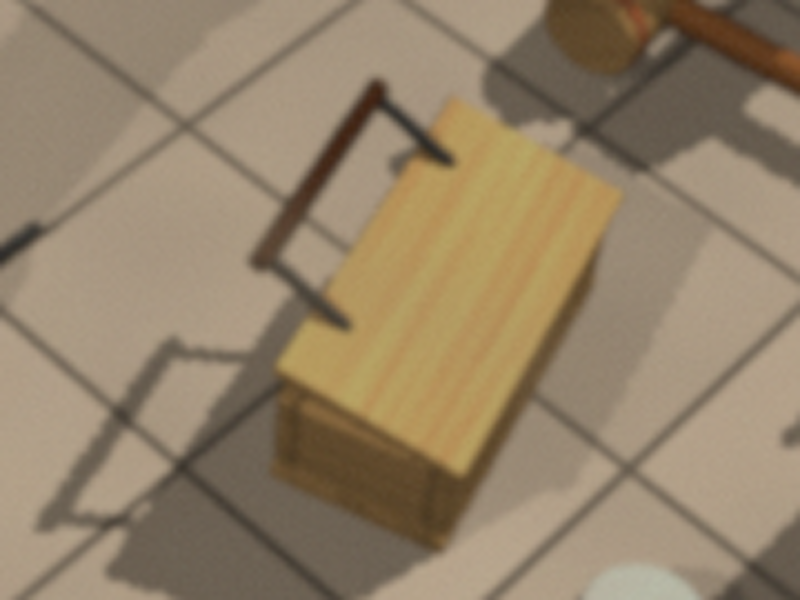

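View pics/cropD.png

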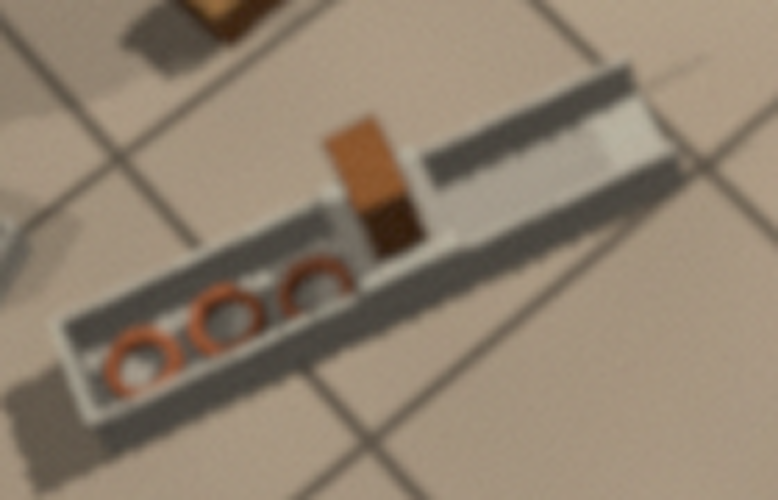

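The crops confirm both choices: the pine box with its dark pull bar, and the longer chute with three rings behind its grip. Next I'll measure them from colour masks.

```bash
cat > m.py <<'E'
from h import *
from rig import bot
def biggest(m):
    cs,_=cv2.findContours(m,cv2.RETR_EXTERNAL,cv2.CHAIN_APPROX_NONE); return max(cs,key=cv2.contourArea)
def mask(im,lo,hi,roi):
    h=cv2.cvtColor(im,cv2.COLOR_BGR2HSV); m=cv2.inRange(h,lo,hi); r=np.zeros_like(m); x0,y0,x1,y1=roi; r[y0:y1,x0:x1]=255; return m&r
E
python3 - <<'E'
from m import *
T=bot.read_camera("top");S=bot.read_camera("scene")
it=T["color"];is_=S["color"]
ht=cv2.cvtColor(it,cv2.COLOR_BGR2HSV);hs=cv2.cvtColor(is_,cv2.COLOR_BGR2HSV)
for p in [(265,215),(240,225),(265,244),(280,240),(428,258),(395,251),(460,271)]: print('top',p,ht[p[1],p[0]])
for p in [(385,215),(355,190),(350,198),(370,260),(206,299),(208,306)]: print('sc',p,hs[p[1],p[0]])
E
```

```text
top (265, 215) [ 22 109 133]
top (240, 225) [ 21 111 133]
top (265, 244) [ 16 110  51]
top (280, 240) [17 75 71]
top (428, 258) [ 13 155 112]
top (395, 251) [ 23  25 133]
top (460, 271) [ 20  29 131]
sc (385, 215) [ 22 116 180]
sc (355, 190) [ 17  61 155]
sc (350, 198) [ 17  61 150]
sc (370, 260) [ 16 135  96]
sc (206, 299) [ 13 170 141]
sc (208, 306) [ 13 175 102]
```

```bash
python3 - <<'E'
from m import *
T=bot.read_camera("top");S=bot.read_camera("scene")
for n,c,roi,v in [("top",T,(215,180,320,260),100),("scene",S,(335,165,425,275),140)]:
    m=mask(c["color"],(17,85,v),(28,255,255),roi); k=biggest(m)
    P=onz(c,k.reshape(-1,2),0.085)[:,:2]
    r=cv2.minAreaRect((P*1000).astype(np.float32)); print(n,"lid rect mm",r, cv2.boxPoints(r).round(1).tolist())
# bar
for n,c,roi,vm in [("top",T,(240,230,305,262),75),("scene",S,(330,162,374,215),110)]:
    h=cv2.cvtColor(c["color"],cv2.COLOR_BGR2HSV)
    m=mask(c["color"],(0,110,15),(12,255,vm),roi)
    k=biggest(m); M=cv2.moments(k); r=cv2.minAreaRect(k)
    print(n,"bar",M['m10']/M['m00'],M['m01']/M['m00'],r)
    z=onz(c,cv2.boxPoints(r),0.103); print(z.round(4).tolist())
# chute: grip top
for n,c,roi,v in [("top",T,(415,248,440,270),100),("scene",S,(195,285,222,318),125)]:
    m=mask(c["color"],(8,120,v),(18,255,255),roi); k=biggest(m)
    P=onz(c,k.reshape(-1,2),0.082)[:,:2]; print(n,"griptop",cv2.minAreaRect((P*1000).astype(np.float32)))
for n,c,roi in [("top",T,(376,238,482,286)),]:
    m=mask(c["color"],(0,0,0),(180,255,255),roi)
    im=c["color"]; b=cv2.medianBlur(im,3)
    h=cv2.cvtColor(b,cv2.COLOR_BGR2HSV)
    print([h[255,x].tolist() for x in range(376,400,2)])
E
```

```text
top lid rect mm ((609.13525390625, 186.07740783691406), (99.60472106933594, 204.6486358642578), 16.406063079833984) [[532.5, 270.20001220703125], [590.2999877929688, 73.9000015258789], [685.7999877929688, 102.0], [628.0, 298.29998779296875]]
scene lid rect mm ((603.1914672851562, 189.92269897460938), (111.20425415039062, 216.05838012695312), 16.051664352416992) [[519.9000244140625, 278.3999938964844], [579.5999755859375, 70.69999694824219], [686.5, 101.5], [626.7999877929688, 309.1000061035156]]
top bar 271.7098039215686 246.51960784313724 ((271.5437316894531, 246.64126586914062), (4.276040554046631, 55.65677261352539), 72.80146026611328)
[[0.52, 0.2339, 0.103], [0.5593, 0.0998, 0.103], [0.5489, 0.0968, 0.103], [0.5097, 0.2307, 0.103]]
scene bar 357.35185185185185 180.17592592592592 ((355.4256896972656, 182.80406188964844), (3.0224387645721436, 33.5955696105957), 35.53767776489258)
[[0.5209, 0.15, 0.103], [0.4952, 0.2431, 0.103], [0.5031, 0.2432, 0.103], [0.5284, 0.1503, 0.103]]
top griptop ((498.1255798339844, -230.72915649414062), (18.110214233398438, 33.54774856567383), 75.19403839111328)
scene griptop ((498.56365966796875, -232.91775512695312), (18.832223892211914, 31.60588836669922), 75.52618408203125)
[[18, 49, 131], [17, 49, 131], [18, 46, 99], [43, 14, 128], [50, 11, 138], [50, 11, 138], [50, 11, 138], [40, 11, 135], [22, 29, 131], [21, 27, 130], [20, 29, 131], [21, 27, 130]]
```

```bash
python3 - <<'E'
from m import *
T=bot.read_camera("top");S=bot.read_camera("scene")
for a,b in [((246,254.7),(364.8,169.5)),((298.5,238.9),(338.8,208.7))]:
    x,e=tri([(T,a),(S,b)]); print("bar end",x.round(4),np.round(e,4))
# lid corners in both views, crop-read: top crop scale 6.667 origin (210,180); scene crop 4.444 origin (280,150)
tc=[(88,213),(583,60),(655,305),(150,462)]
sc=[(622,193),(462,473),(280,368),(455,97)]
for a,b in zip(tc,sc):
    pa=(210+a[0]/6.667-.4,180+a[1]/6.667-.4); pb=(280+b[0]/4.444-.4,150+b[1]/4.444-.4)
    x,e=tri([(T,pa),(S,pb)]); print("lid corner",x.round(4),np.round(e,4), onz(T,[pa],.085)[0].round(4),onz(S,[pb],.085)[0].round(4))
E
```

```text
bar end [0.513  0.2251 0.1268] [0.0004 0.0004]
bar end [0.551  0.0975 0.1294] [0.002 0.002]
lid corner [0.6291 0.293  0.0847] [0.0005 0.0005] [0.6294 0.2934 0.085 ] [0.6289 0.2924 0.085 ]
lid corner [0.6857 0.1009 0.0861] [0.0003 0.0003] [0.6858 0.1008 0.085 ] [0.6855 0.1017 0.085 ]
lid corner [0.5877 0.0743 0.1006] [0.001 0.001] [0.5894 0.0741 0.085 ] [0.581  0.0832 0.085 ]
lid corner [0.5311 0.2658 0.1025] [0.001 0.001] [0.5321 0.2687 0.085 ] [0.5223 0.2795 0.085 ]
```

Both views agree that the lid is already ajar by about 0.16 rad, since its front edge is at z≈0.102 and the bar at z≈0.128. The box yaw is 16.4° and the hinge is near (0.655, 0.197).

The rows cannot tilt the tool. So I plan to:
1. Pinch the bar and swing the lid to its stop.
2. Grasp the chute grip across its width.
3. Lower the chute's rear onto the opened bar, so it pivots in the jaws with its mouth over the bay.

First I'll turn and lift, then move above the bar.

```bash
python3 -m creep '[[[0,0,-0.006,10.6],[0,0,-0.006,10.6],[0,0,-0.006,10.6],[0,0,-0.006,10.6],[0,0,-0.006,10.6],[0,0,-0.006,10.6],[0,0,0,10.6],[0,0,0,10.6]]]' 0.4
```

```text
time_s: 1.45
position: [0.2453, -0.6289, 0.2864]
eef_rot: [-3.141, -0.0, -1.114]
wrist_force: [0.3, 0.2, 0.1]
opening: 0.397
```

```bash
cat > to.py <<'E'
# usage: python3 to.py x y z [yawdeg]: remaining shift in tool axes
import sys; from h import *; from rig import bot
s=bot.get_state(); M=R.from_euler('xyz',s["eef_rot"]).as_matrix()
t=np.array([float(v) for v in sys.argv[1:4]]); d=M.T@(t-s["position"])
print("t",round(s["time_s"],2),"pos",s["position"].round(4),"rpy deg",np.degrees(s["eef_rot"]).round(2),"F",s["wrist_force"].round(1),"op",round(s["opening"],3),"q7",s["q"].round(2))
print("tool shift",d.round(4), "per8",(d/8).round(4))
E
python3 to.py 0.532 0.1613 0.25
```

```text
t 1.45 pos [ 0.2453 -0.6289  0.2864] rpy deg [-1.7999e+02 -1.0000e-02 -6.3830e+01] F [0.3 0.2 0.1] op 0.397 q7 [ 0.89  0.58  0.42  1.39 -0.24  1.22 -1.34]
tool shift [-0.5828 -0.6057  0.0364] per8 [-0.0728 -0.0757  0.0045]
```

A positive turn reduces the yaw, so I'll turn the other way while travelling.

```bash
cat > plan.py <<'E'
# usage: plan.py x y z n turn : equal world steps over n rows with given turn per row; prints tool shifts
import sys; from h import *; from rig import bot
s=bot.get_state(); M=R.from_euler('xyz',s["eef_rot"]).as_matrix()
t=np.array([float(v) for v in sys.argv[1:4]]); n=int(sys.argv[4]); tu=float(sys.argv[5]); d=(t-s["position"])/n
print("t",round(s["time_s"],2),"pos",s["position"].round(4),"yaw",np.degrees(s["eef_rot"][2]).round(2),"step",np.linalg.norm(d).round(4),"F",s["wrist_force"].round(1),"op",round(s["opening"],3))
for i in range(n): print((R.from_matrix(M)*R.from_euler('z',tu*i,degrees=True)).inv().apply(d).round(4).tolist(), tu, end='; ')
print()
E
python3 plan.py 0.532 0.1613 0.27 16 -10.6
```

```text
t 1.45 pos [ 0.2453 -0.6289  0.2864] yaw -63.83 step 0.0525 F [0.3 0.2 0.1] op 0.397
[-0.0364, -0.0379, 0.001] -10.6; [-0.0288, -0.0439, 0.001] -10.6; [-0.0203, -0.0485, 0.001] -10.6; [-0.011, -0.0514, 0.001] -10.6; [-0.0014, -0.0525, 0.001] -10.6; [0.0083, -0.0519, 0.001] -10.6; [0.0177, -0.0495, 0.001] -10.6; [0.0265, -0.0454, 0.001] -10.6; [0.0344, -0.0397, 0.001] -10.6; [0.0411, -0.0327, 0.001] -10.6; [0.0464, -0.0246, 0.001] -10.6; [0.0502, -0.0156, 0.001] -10.6; [0.0522, -0.0061, 0.001] -10.6; [0.0524, 0.0036, 0.001] -10.6; [0.0509, 0.0132, 0.001] -10.6; [0.0476, 0.0223, 0.001] -10.6;
```

```bash
python3 -m creep '[[[-0.036,-0.038,0.001,-10.6],[-0.029,-0.044,0.001,-10.6],[-0.020,-0.048,0.001,-10.6],[-0.011,-0.051,0.001,-10.6],[-0.001,-0.052,0.001,-10.6],[0.008,-0.052,0.001,-10.6],[0.018,-0.050,0.001,-10.6],[0.026,-0.045,0.001,-10.6]]]' && python3 plan.py 0.532 0.1613 0.27 8 -10.6
```

```text
time_s: 2.45
position: [0.3864, -0.2326, 0.2786]
eef_rot: [3.141, -0.001, 0.378]
wrist_force: [1.1, 0.1, 0.5]
opening: 0.399
t 2.45 pos [ 0.3864 -0.2326  0.2786] yaw 21.66 step 0.0525 F [1.1 0.1 0.5] op 0.399
[0.0351, -0.039, 0.0011] -10.6; [0.0417, -0.0319, 0.0011] -10.6; [0.0468, -0.0237, 0.0011] -10.6; [0.0504, -0.0147, 0.0011] -10.6; [0.0522, -0.0052, 0.0011] -10.6; [0.0523, 0.0045, 0.0011] -10.6; [0.0506, 0.0141, 0.0011] -10.6; [0.0471, 0.0231, 0.0011] -10.6;
```

```bash
python3 -m creep '[[[0.035,-0.039,0.001,-10.6],[0.042,-0.032,0.001,-10.6],[0.047,-0.024,0.001,-10.6],[0.050,-0.015,0.001,-10.6],[0.052,-0.005,0.001,-10.6],[0.052,0.004,0.001,-10.6],[0.051,0.014,0.001,-10.6],[0.047,0.023,0.001,-10.6]]]' && python3 to.py 0.532 0.1613 0.131; python3 - <<'E'
from m import *
c=bot.read_camera("wrist"); cv2.imwrite("pics/w1.png",c["color"]); print(c["origin"],proj(c,[[.532,.1613,.128],[.513,.2251,.127],[.551,.0975,.129]]).round(0).tolist())
E
```

```text
time_s: 3.45
position: [0.5335, 0.1605, 0.2705]
eef_rot: [3.141, 0.0, 1.857]
wrist_force: [1.7, -0.6, -1.1]
opening: 0.396
t 3.45 pos [0.5335 0.1605 0.2705] rpy deg [1.7996e+02 1.0000e-02 1.0643e+02] F [ 1.7 -0.6 -1.1] op 0.396 q7 [-0.05  0.41 -0.47  1.71  0.21  1.07 -0.3 ]
tool shift [ 0.0013 -0.0013  0.1395] per8 [ 0.0002 -0.0002  0.0174]
[0.51010364 0.23952959 0.39285768] [[326.0, 219.0], [326.0, 122.0], [326.0, 302.0]]
```

View pics/w1.png

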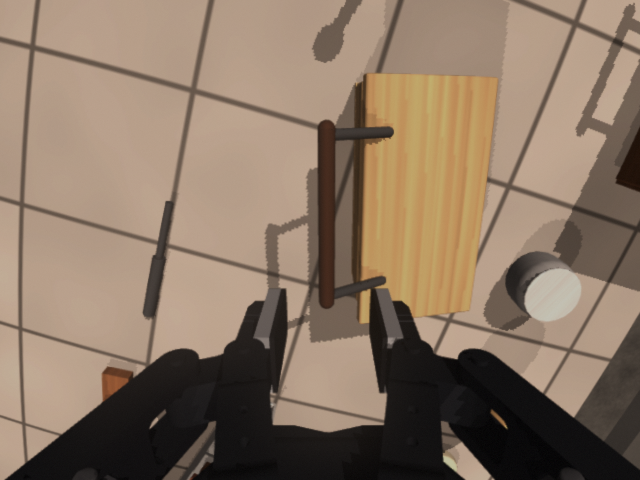

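The wrist view shows the bar from (326,122) to (326,305), within 3 px of the projected points. Next I'll descend and pinch.

```bash
python3 -m creep '[[[0.001,-0.001,0.018,0],[0,0,0.018,0],[0,0,0.018,0],[0,0,0.018,0],[0,0,0.018,0],[0,0,0.018,0],[0,0,0.018,0],[0,0,0.013,0]]]' 0.4 && python3 -m creep '[[[0,0,0,0],[0,0,0,0],[0,0,0,0],[0,0,0,0],[0,0,0,0],[0,0,0,0],[0,0,0,0],[0,0,0,0]]]' 0 && python3 to.py 0.532 0.1613 0.128
```

```text
time_s: 4.5
position: [0.5316, 0.1595, 0.1306]
eef_rot: [-3.141, 0.0, 1.852]
wrist_force: [0.3, 0.4, -0.7]
opening: 0.402
time_s: 5.5
position: [0.5326, 0.1599, 0.1318]
eef_rot: [3.139, -0.0, 1.852]
wrist_force: [5.4, 1.9, -6.3]
opening: 0.116
t 5.5 pos [0.5326 0.1599 0.1318] rpy deg [ 1.7988e+02 -1.0000e-02  1.0609e+02] F [ 5.4  1.9 -6.3] op 0.116 q7 [-0.1   0.56 -0.41  1.89  0.31  0.75 -0.41]
tool shift [ 0.0016 -0.0002  0.0038] per8 [ 0.0002 -0.      0.0005]
```

```bash
python3 -c "
import numpy as np
p=np.linspace(.375,1.87+.2045,25);X=-.1379*np.cos(p);Z=.1379*np.sin(p)
for i,(a,b) in enumerate(zip(np.diff(X),-np.diff(Z))):print(i,round(a,4),round(b,4),end='; ')"
```

```text
0 0.0039 -0.009; 1 0.0045 -0.0087; 2 0.0051 -0.0083; 3 0.0057 -0.0079; 4 0.0062 -0.0075; 5 0.0068 -0.007; 6 0.0072 -0.0066; 7 0.0077 -0.006; 8 0.0081 -0.0055; 9 0.0085 -0.0049; 10 0.0088 -0.0043; 11 0.0091 -0.0036; 12 0.0093 -0.003; 13 0.0095 -0.0023; 14 0.0096 -0.0016; 15 0.0097 -0.001; 16 0.0098 -0.0003; 17 0.0098 0.0004; 18 0.0097 0.0011; 19 0.0096 0.0018; 20 0.0094 0.0025; 21 0.0092 0.0031; 22 0.009 0.0038; 23 0.0087 0.0044;
```

```bash
python3 -m creep '[[[0,0.0039,-0.009,0],[0,0.0045,-0.0087,0],[0,0.0051,-0.0083,0],[0,0.0057,-0.0079,0],[0,0.0062,-0.0075,0],[0,0.0068,-0.007,0],[0,0.0072,-0.0066,0],[0,0.0077,-0.006,0]]]' && python3 to.py 0.577 0.173 0.188
```

```text
time_s: 6.5
position: [0.5768, 0.1728, 0.192]
eef_rot: [-3.14, -0.0, 1.852]
wrist_force: [4.8, 2.6, -14.9]
opening: 0.115
t 6.5 pos [0.5768 0.1728 0.192 ] rpy deg [-1.7994e+02 -2.0000e-02  1.0612e+02] F [  4.8   2.6 -14.9] op 0.115 q7 [-0.09  0.55 -0.43  1.7   0.27  0.95 -0.35]
tool shift [0.0001 0.0003 0.004 ] per8 [0.     0.     0.0005]
```

```bash
python3 -m creep '[[[0,0.0081,-0.0055,0],[0,0.0085,-0.0049,0],[0,0.0088,-0.0043,0],[0,0.0091,-0.0036,0],[0,0.0093,-0.003,0],[0,0.0095,-0.0023,0],[0,0.0096,-0.0016,0],[0,0.0097,-0.001,0]]]' && python3 to.py 0.646 0.193 0.214 && python3 -m creep '[[[0,0.0098,-0.0003,0],[0,0.0098,0.0004,0],[0,0.0097,0.0011,0],[0,0.0096,0.0018,0],[0,0.0094,0.0025,0],[0,0.0092,0.0031,0],[0,0.009,0.0038,0],[0,0.0087,0.0044,0]]]' && python3 to.py 0.722 0.217 0.2; python3 - <<'E'
from m import *
c=bot.read_camera("scene"); cv2.imwrite("pics/s2.png",cv2.resize(c["color"][120:320,250:490],(800,600)))
E
```

```text
time_s: 7.5
position: [0.6473, 0.1935, 0.2207]
eef_rot: [3.14, -0.0, 1.852]
wrist_force: [-6.2, 0.0, 6.2]
opening: 0.113
t 7.5 pos [0.6473 0.1935 0.2207] rpy deg [ 1.7989e+02 -2.0000e-02  1.0611e+02] F [-6.2  0.   6.2] op 0.113 q7 [-0.12  0.62 -0.42  1.47  0.27  1.11 -0.31]
tool shift [-0.0001 -0.0014  0.0067] per8 [-0.     -0.0002  0.0008]
time_s: 8.5
position: [0.7196, 0.2143, 0.2018]
eef_rot: [3.141, -0.001, 1.852]
wrist_force: [-4.0, 2.7, 3.7]
opening: 0.117
t 8.5 pos [0.7196 0.2143 0.2018] rpy deg [ 1.7996e+02 -3.0000e-02  1.0611e+02] F [-4.   2.7  3.7] op 0.117 q7 [-0.15  0.75 -0.41  1.25  0.29  1.19 -0.29]
tool shift [0.0019 0.003  0.0018] per8 [0.0002 0.0004 0.0002]
```

View pics/s2.png

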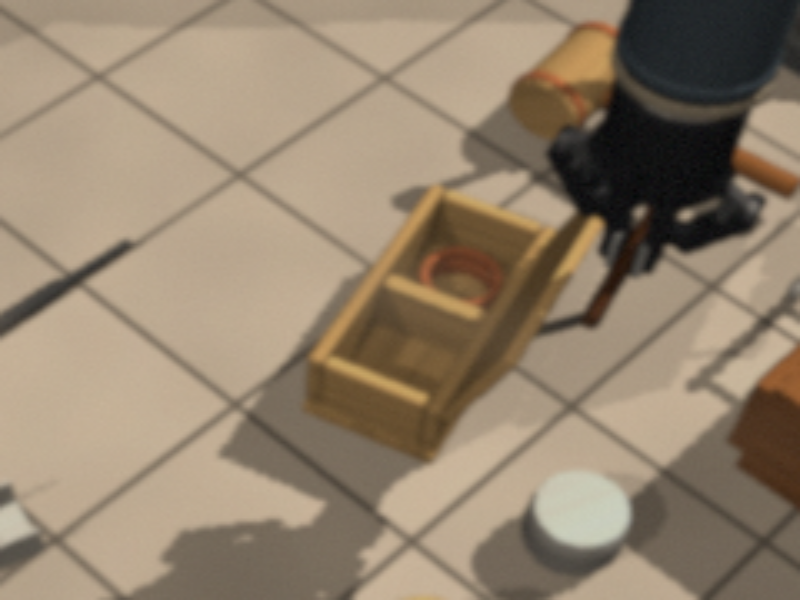

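The lid stands at about 1.85 rad. The -y bay is empty, and the big ring is in the +y bay around (460,275) in the crop. I'll release and retreat up.

```bash
python3 -m creep '[[[0,0,0,0],[0,0,0,0],[0,0,-0.005,0],[0,0,-0.015,0],[0,0,-0.02,0],[0,0,-0.02,0],[0,0,-0.02,0],[0,0,-0.02,0]]]' 0.45 && python3 plan.py 0.498 -0.232 0.25 10 3.1
python3 - <<'E'
from m import *
T=bot.read_camera("top"); cv2.imwrite("pics/t2.png",cv2.resize(T["color"][170:270,200:330],(780,600),interpolation=cv2.INTER_CUBIC))
E
```

```text
time_s: 9.55
position: [0.719, 0.2136, 0.3039]
eef_rot: [3.14, 0.0, 1.852]
wrist_force: [-0.5, 0.1, -0.6]
opening: 0.451
t 9.55 pos [0.719  0.2136 0.3039] yaw 106.1 step 0.05 F [-0.5  0.1 -0.6] op 0.451
[-0.0367, -0.0336, 0.0053] 3.1; [-0.0384, -0.0316, 0.0053] 3.1; [-0.0401, -0.0294, 0.0053] 3.1; [-0.0416, -0.0272, 0.0053] 3.1; [-0.043, -0.0249, 0.0053] 3.1; [-0.0443, -0.0226, 0.0053] 3.1; [-0.0455, -0.0201, 0.0053] 3.1; [-0.0465, -0.0177, 0.0053] 3.1; [-0.0474, -0.0151, 0.0053] 3.1; [-0.0481, -0.0125, 0.0053] 3.1;
```

```bash
python3 -m creep '[[[-0.037,-0.034,0.003,3.1],[-0.038,-0.032,0.003,3.1],[-0.040,-0.029,0.003,3.1],[-0.042,-0.027,0.003,3.1],[-0.043,-0.025,0.003,3.1],[-0.044,-0.023,0.003,3.1],[-0.046,-0.020,0.003,3.1],[-0.046,-0.018,0.003,3.1]]]' 0.7 && python3 plan.py 0.498 -0.232 0.23 5 1.2
```

```text
time_s: 10.6
position: [0.5406, -0.1442, 0.2784]
eef_rot: [3.14, 0.0, 1.417]
wrist_force: [0.8, -0.3, 0.4]
opening: 0.7
t 10.6 pos [ 0.5406 -0.1442  0.2784] yaw 81.19 step 0.0218 F [ 0.8 -0.3  0.4] op 0.7
[-0.0187, -0.0057, 0.0097] 1.2; [-0.0188, -0.0054, 0.0097] 1.2; [-0.0189, -0.005, 0.0097] 1.2; [-0.019, -0.0046, 0.0097] 1.2; [-0.0191, -0.0042, 0.0097] 1.2;
```

View pics/t2.png

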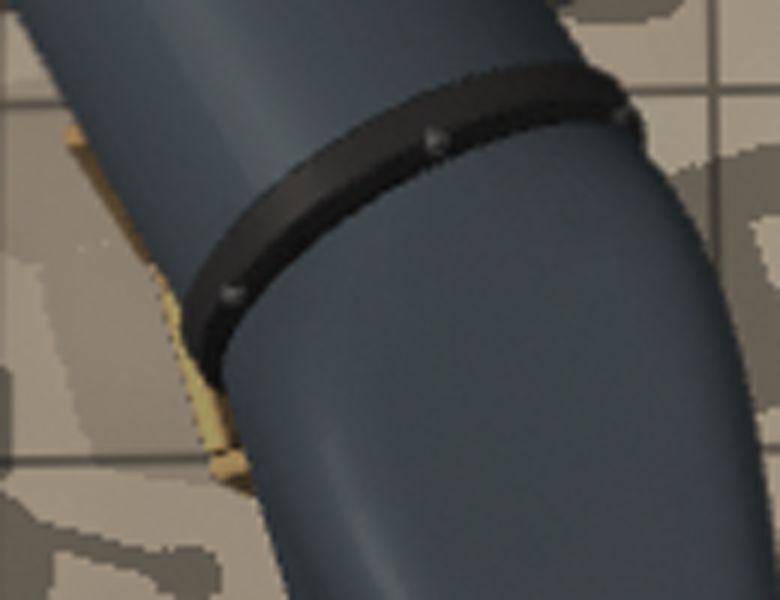

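The arm hid the box in that view. I'll move above the chute and look again.

```bash
python3 -m creep '[[[-0.019,-0.006,0.008,1.1],[-0.019,-0.0055,0.008,1.1],[-0.019,-0.005,0.008,1.2],[-0.019,-0.0045,0.008,1.2],[-0.019,-0.004,0.008,1.2],[0,0,0,0],[0,0,0,0],[0,0,0,0]]]' && python3 to.py 0.498 -0.232 0.061
python3 - <<'E'
from m import *
for n in ["top","scene","wrist"]:
    c=bot.read_camera(n); cv2.imwrite(f"pics/{n}3.png",c["color"])
    print(n,proj(c,[[.498,-.232,.082],[.526,-.1256,.003],[.62,.139,.075]]).round(1).tolist())
E
```

```text
time_s: 11.6
position: [0.4993, -0.2304, 0.238]
eef_rot: [3.141, -0.0, 1.319]
wrist_force: [-0.1, 0.2, 0.6]
opening: 0.7
t 11.6 pos [ 0.4993 -0.2304  0.238 ] rpy deg [ 1.7996e+02 -2.0000e-02  7.5590e+01] F [-0.1  0.2  0.6] op 0.7 q7 [ 0.53  0.41 -0.27  1.78  0.13  0.97 -0.04]
tool shift [-0.0019 -0.001   0.177 ] per8 [-0.0002 -0.0001  0.0221]
top [[428.9, 259.1], [382.5, 251.5], [282.8, 214.7]]
scene [[205.4, 298.4], [258.2, 293.0], [372.4, 230.8]]
wrist [[327.1, 217.0], [328.0, 68.3], [362.5, -293.3]]
```

View pics/wrist3.png

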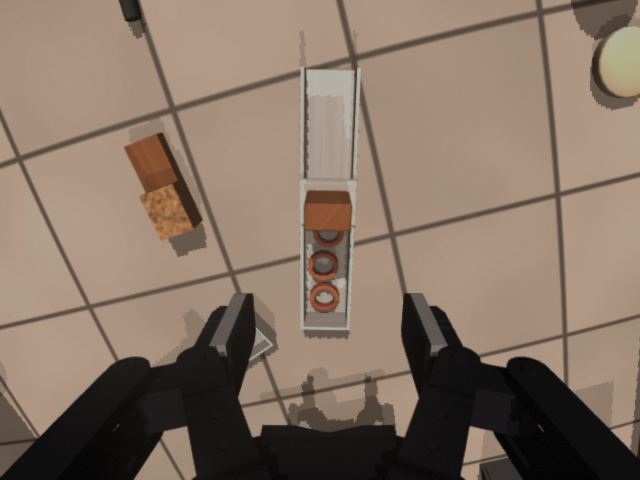

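View pics/scene3.png

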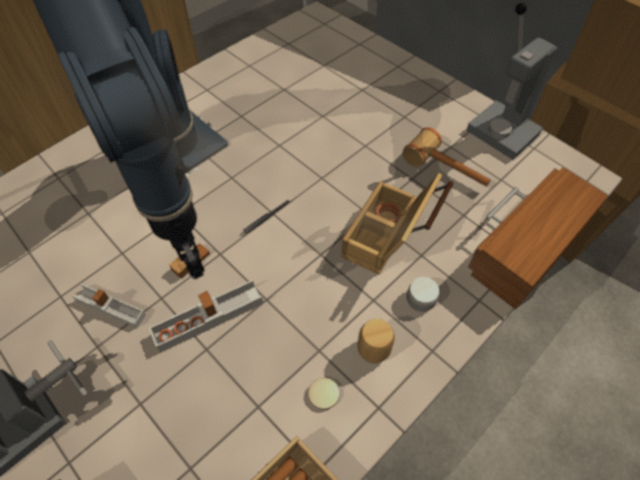

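View pics/top3.png

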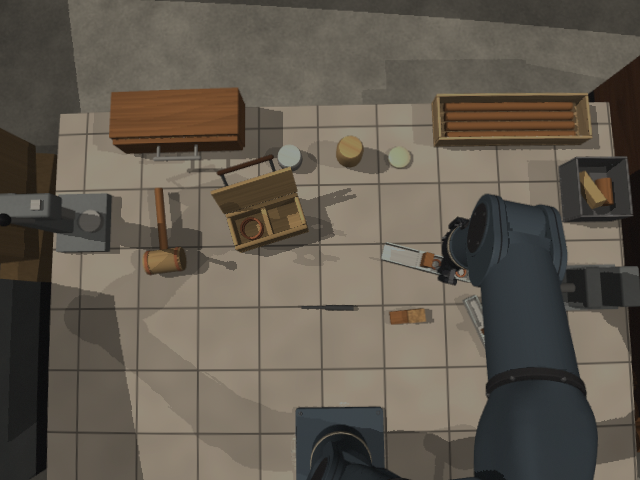

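The grip top is centred at (328,217) in the wrist view, which matches its projection (327,217). The lid stays open and the bay is where I predicted. I'll descend and grasp across the grip's width.

```bash
python3 -m creep '[[[-0.002,-0.0005,0.022,1],[0,0,0.022,0],[0,0,0.022,0],[0,0,0.022,0],[0,0,0.022,0],[0,0,0.022,0],[0,0,0.022,0],[0,0,0.021,0]]]' 0.7 && python3 to.py 0.498 -0.232 0.062 && python3 -m creep '[[[0,0,0,0],[0,0,0,0],[0,0,0,0],[0,0,0,0],[0,0,0,0],[0,0,0,0],[0,0,0,0],[0,0,0,0]]]' 0 && python3 to.py 0.498 -0.232 0.062
python3 - <<'E'
from m import *
c=bot.read_camera("wrist"); cv2.imwrite(f"pics/w4.png",c["color"])
E
```

```text
time_s: 12.75
position: [0.498, -0.2329, 0.0621]
eef_rot: [3.141, -0.0, 1.301]
wrist_force: [-0.2, 0.2, 0.4]
opening: 0.701
t 12.75 pos [ 0.498  -0.2329  0.0621] rpy deg [ 1.7998e+02 -1.0000e-02  7.4530e+01] F [-0.2  0.2  0.4] op 0.701 q7 [ 0.48  0.64 -0.2   1.97  0.23  0.56 -0.14]
tool shift [ 0.0008 -0.0003  0.0001] per8 [ 0.0001 -0.      0.    ]
time_s: 13.75
position: [0.4977, -0.2331, 0.0627]
eef_rot: [-3.142, -0.0, 1.3]
wrist_force: [-0.3, -0.3, -2.0]
opening: 0.413
t 13.75 pos [ 0.4977 -0.2331  0.0627] rpy deg [-180.    -0.    74.5] F [-0.3 -0.3 -2. ] op 0.413 q7 [ 0.49  0.63 -0.2   1.97  0.22  0.56 -0.14]
tool shift [0.0011 0.     0.0007] per8 [0.0001 0.     0.0001]
```

View pics/w4.png

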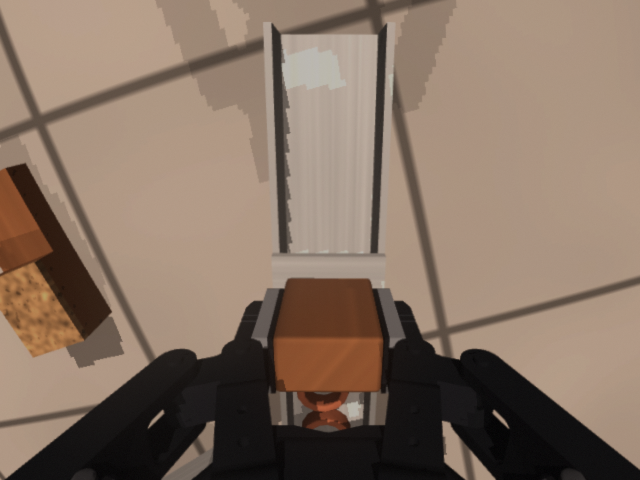

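The grip is held square, with the opening at 35 mm. I'll lift slowly and check whether the chute stays level.

```bash
python3 -m creep '[[[0,0,-0.004,0],[0,0,-0.008,0],[0,0,-0.012,0],[0,0,-0.016,0],[0,0,-0.016,0],[0,0,-0.012,0],[0,0,-0.008,0],[0,0,-0.004,0]]]' && python3 to.py 0.498 -0.232 0.062
python3 - <<'E'
from m import *
c=bot.read_camera("wrist"); cv2.imwrite(f"pics/w5.png",c["color"])
c=bot.read_camera("scene"); cv2.imwrite(f"pics/s5.png",cv2.resize(c["color"][230:380,120:320],(800,600)))
E
```

```text
time_s: 14.8
position: [0.4977, -0.2331, 0.1432]
eef_rot: [3.141, 0.0, 1.3]
wrist_force: [-0.2, 0.7, -4.4]
opening: 0.414
t 14.8 pos [ 0.4977 -0.2331  0.1432] rpy deg [179.98   0.    74.5 ] F [-0.2  0.7 -4.4] op 0.414 q7 [ 0.52  0.52 -0.24  1.9   0.18  0.74 -0.1 ]
tool shift [ 0.0011 -0.0001  0.0812] per8 [ 0.0001 -0.      0.0101]
```

View pics/w5.png

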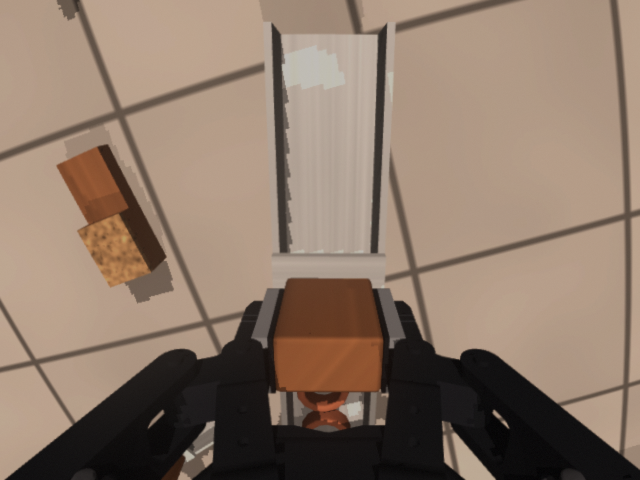

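View pics/s5.png

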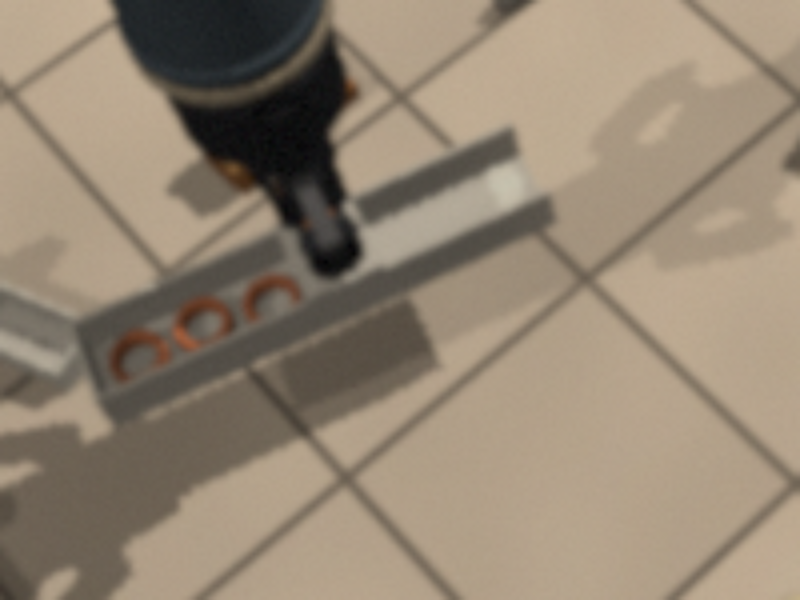

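The chute stays level with all three rings visible in its rear, around (140,355), (205,320) and (270,295) in the crop. Next I'll measure the opened bar and the bay from the saved views.

```bash
python3 - <<'E'
import cv2
t=cv2.imread('pics/top3.png'); s=cv2.imread('pics/scene3.png')
cv2.imwrite('pics/t3c.png',cv2.resize(t[140:260,200:320],(600,600),interpolation=cv2.INTER_CUBIC))
cv2.imwrite('pics/s3c.png',cv2.resize(s[160:280,335:465],(650,600),interpolation=cv2.INTER_CUBIC))
E
```

```text
(no output)
```

View pics/t3c.png

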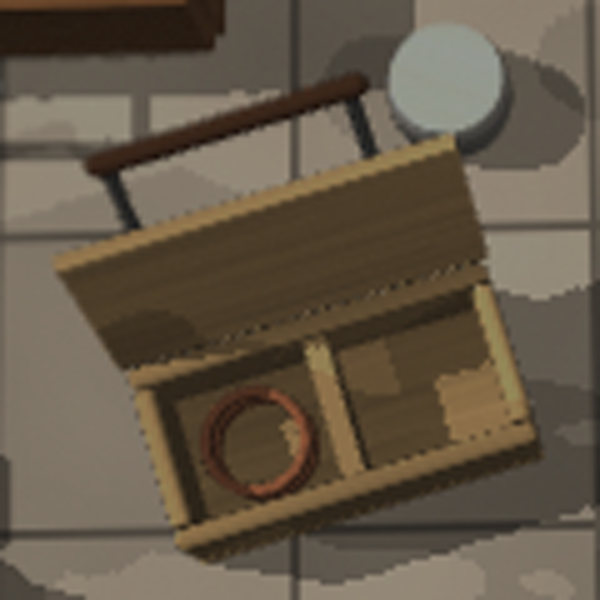

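View pics/s3c.png

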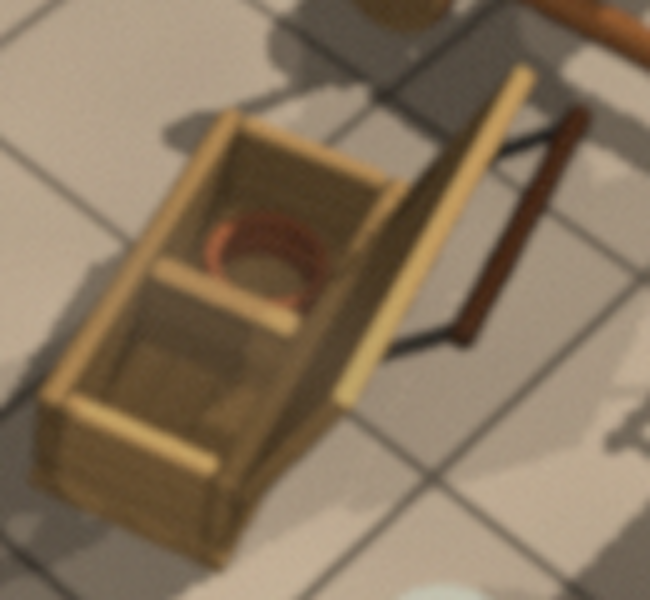

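```bash
python3 - <<'E'
from m import *
T=bot.read_camera("top");S=bot.read_camera("scene")
t=lambda a:(200+a[0]/5-.4,140+a[1]/5-.4); s=lambda a:(335+a[0]/5-.4,160+a[1]/5-.4)
u=np.array([np.cos(np.radians(16.4)),np.sin(np.radians(16.4))]);v=np.array([-u[1],u[0]])
H=np.array([.655,.197])
for n,a,b in [("bar+",(95,165),(580,118)),("bar-",(360,85),(465,335)),("lid inner top -",(463,150),(352,385)),("lid top outer+",(60,265),(523,72)),
   ("rim near -y out",(535,430),(45,400)),("rim near +y out",(183,545),(232,115)),("rim bay -y/near in",(517,425),(75,395)),("div near",(365,475),(160,262))]:
    x,e=tri([(T,t(a)),(S,s(b))]); d=x[:2]-H
    print(n,x.round(4),np.round(e,4),"box-rel-hinge",(d@u).round(4),(d@v).round(4))
E
```

```text
bar+ [0.7026 0.279  0.1934] [0.0002 0.0002] box-rel-hinge 0.0688 0.0652
bar- [0.7388 0.1543 0.1948] [0.001 0.001] box-rel-hinge 0.0683 -0.0646
lid inner top - [0.7144 0.1107 0.1779] [0.0057 0.0057] box-rel-hinge 0.0326 -0.0995
lid top outer+ [0.6603 0.301  0.1706] [0. 0.] box-rel-hinge 0.0345 0.0983
rim near -y out [0.5905 0.0776 0.0726] [0.0002 0.0002] box-rel-hinge -0.0956 -0.0964
rim near +y out [0.5351 0.2624 0.0679] [0.0011 0.0011] box-rel-hinge -0.0966 0.0966
rim bay -y/near in [0.5952 0.0888 0.0693] [0.002 0.002] box-rel-hinge -0.0879 -0.0869
div near [0.5711 0.1688 0.0702] [0.0032 0.0032] box-rel-hinge -0.0885 -0.0034
```

The bar is at box x +68 mm from the hinge, at z 0.194. The lid's top edge at z 0.17 would block a low mouth from that side. I'm changing the plan:
1. Tilt the chute about 14° by pressing its mouth against an outer box wall, which stays below the sliding angle.
2. Take it over the wall into the bay.
3. Press it against the opposite wall to finish the tilt, with the mouth inside the bay.

First I'll check the free space around the box.

```bash
python3 - <<'E'
from m import *
T=bot.read_camera("top");S=bot.read_camera("scene")
u=np.array([np.cos(np.radians(16.4)),np.sin(np.radians(16.4))]);v=np.array([-u[1],u[0]]);H=np.array([.655,.197])
for n,px,ps,z in [("maple",(350,150),(377,327),.09),("tin",(289,155),(425,287),.045),("resin",(400,157),(325,390),.016)]:
    x=onz(T,[px],z)[0]; y=onz(S,[ps],z)[0]; d=x[:2]-H; print(n,x.round(3),y.round(3),"box",(d@u).round(3),(d@v).round(3))
for y in [-.2,-.34]: print("chute line +y heading",H-.048*u+y*v)
E
```

```text
maple [ 0.784 -0.038  0.09 ] [ 0.787 -0.032  0.09 ] box 0.058 -0.262
tin [0.788 0.124 0.045] [0.787 0.128 0.045] box 0.107 -0.108
resin [ 0.786 -0.18   0.016] [ 0.788 -0.175  0.016] box 0.019 -0.399
chute line +y heading [ 0.66542122 -0.00841518]
chute line +y heading [ 0.70494902 -0.14271914]
```

The -y side is clear: the maple head's centre is 106 mm to the side of the chute line. I'll carry the chute level to the outside of the -y wall, heading along box +y.

```bash
cat > bx.py <<'E'
# bx.py xb yb z n turn : target in box-rel-hinge plan coords
import sys,subprocess; import numpy as np
a=np.radians(16.4);u=np.array([np.cos(a),np.sin(a)]);v=np.array([-u[1],u[0]]);H=np.array([.655,.197])
p=H+float(sys.argv[1])*u+float(sys.argv[2])*v
subprocess.run(["python3","plan.py",str(p[0]),str(p[1]),sys.argv[3],sys.argv[4],sys.argv[5]])
E
python3 bx.py -0.048 -0.245 0.15 8 -3.98
```

```text
t 15.1 pos [ 0.4975 -0.2329  0.1422] yaw 74.51 step 0.032 F [ 0.1  0.1 -4.4] op 0.416
[0.0279, 0.0157, -0.001] -3.98; [0.0267, 0.0176, -0.001] -3.98; [0.0254, 0.0194, -0.001] -3.98; [0.024, 0.0211, -0.001] -3.98; [0.0225, 0.0228, -0.001] -3.98; [0.0209, 0.0243, -0.001] -3.98; [0.0191, 0.0256, -0.001] -3.98; [0.0173, 0.0269, -0.001] -3.98;
```

```bash
python3 -m creep '[[[0.011,0.006,-0.001,-3],[0.018,0.010,-0.001,-4],[0.021,0.014,-0.001,-4],[0.020,0.016,-0.001,-4],[0.019,0.018,-0.001,-4],[0.018,0.019,-0.001,-4],[0.016,0.020,-0.001,-4],[0.009,0.013,0,-3]]]' && python3 bx.py -0.048 -0.245 0.120 8 -0.24
```

```text
time_s: 16.1
position: [0.6206, -0.1014, 0.1497]
eef_rot: [3.141, -0.001, 1.829]
wrist_force: [0.2, -0.1, -4.0]
opening: 0.415
t 16.1 pos [ 0.6206 -0.1014  0.1497] yaw 104.8 step 0.0102 F [ 0.2 -0.1 -4. ] op 0.415
[0.0042, 0.0085, 0.0037] -0.24; [0.0041, 0.0086, 0.0037] -0.24; [0.0041, 0.0086, 0.0037] -0.24; [0.0041, 0.0086, 0.0037] -0.24; [0.004, 0.0086, 0.0037] -0.24; [0.004, 0.0086, 0.0037] -0.24; [0.004, 0.0086, 0.0037] -0.24; [0.0039, 0.0087, 0.0037] -0.24;
```

```bash
python3 -m creep '[[[0.002,0.005,0.002,-0.2],[0.004,0.009,0.004,-0.2],[0.005,0.010,0.004,-0.2],[0.005,0.011,0.005,-0.2],[0.005,0.011,0.005,-0.2],[0.005,0.011,0.005,-0.2],[0.004,0.008,0.003,-0.2],[0.002,0.004,0.002,-0.2]]]' && python3 bx.py -0.048 -0.215 0.120 2 0
python3 - <<'E'
from m import *
c=bot.read_camera("wrist"); cv2.imwrite("pics/w6.png",c["color"])
c=bot.read_camera("scene"); cv2.imwrite("pics/s6.png",cv2.resize(c["color"][170:380,220:460],(800,600)))
E
```

```text
time_s: 17.1
position: [0.6778, -0.0538, 0.1194]
eef_rot: [-3.141, -0.0, 1.853]
wrist_force: [0.3, -0.4, -3.6]
opening: 0.418
t 17.1 pos [ 0.6778 -0.0538  0.1194] yaw 106.15 step 0.016 F [ 0.3 -0.4 -3.6] op 0.418
[0.016, 0.0004, -0.0003] 0.0; [0.016, 0.0004, -0.0003] 0.0;
```

View pics/w6.png

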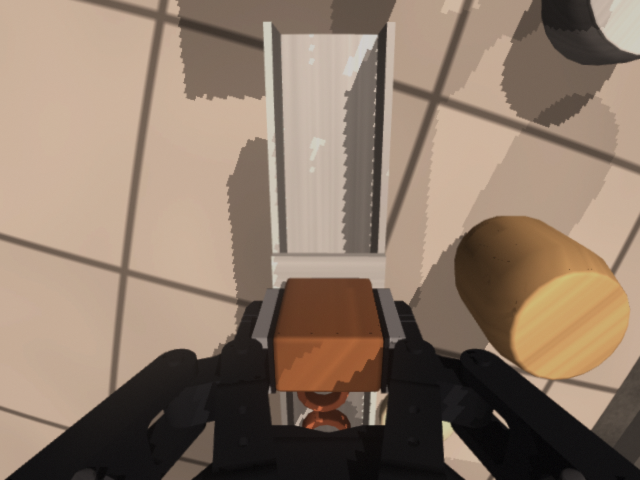

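View pics/s6.png

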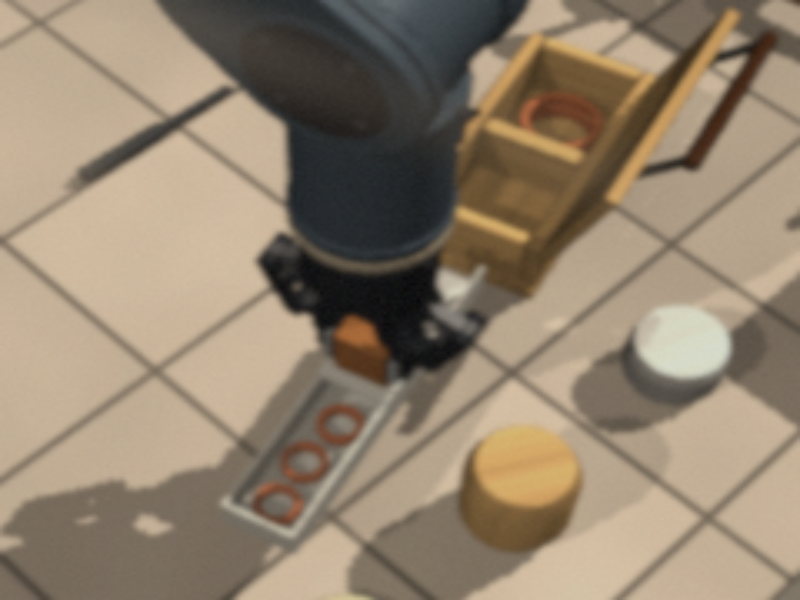

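The chute is level and square to the wall, with the rings in its rear at about (278,500), (305,462) and (340,425). I'll approach the outer wall face until it makes contact.

```bash
python3 -m creep '[[[0.005,0,0,0],[0.008,0,0,0],[0.009,0,0,0],[0.008,0,0,0],[0.004,0,0,0],[0.002,0,0,0],[0.001,0,0,0],[0.001,0,0,0]]]' && python3 bx.py -0.048 -0.208 0.120 1 0
```

```text
time_s: 18.2
position: [0.6669, -0.0183, 0.1197]
eef_rot: [-3.142, 0.0, 1.851]
wrist_force: [0.5, 0.4, -3.6]
opening: 0.413
t 18.2 pos [ 0.6669 -0.0183  0.1197] yaw 106.08 step 0.0023 F [ 0.5  0.4 -3.6] op 0.413
[0.0019, 0.0013, -0.0003] 0.0;
```

```bash
python3 -m creep '[[[0.002,0,0,0],[0.001,0,-0.001,0],[0.0012,0,-0.002,0],[0.0012,0,-0.002,0],[0.0012,0,-0.002,0],[0.0012,0,-0.002,0],[0.0012,0,-0.002,0],[0.0012,0,-0.002,0]]]' && python3 bx.py -0.048 -0.208 0.120 1 0
python3 - <<'E'
from m import *
c=bot.read_camera("wrist"); cv2.imwrite("pics/w7.png",c["color"])
c=bot.read_camera("scene"); cv2.imwrite("pics/s7.png",cv2.resize(c["color"][170:380,220:460],(800,600)))
E
```

```text
time_s: 19.2
position: [0.6646, -0.0112, 0.1326]
eef_rot: [-3.141, 0.004, 1.85]
wrist_force: [3.1, -7.2, -7.2]
opening: 0.418
t 19.2 pos [ 0.6646 -0.0112  0.1326] yaw 105.99 step 0.0139 F [ 3.1 -7.2 -7.2] op 0.418
[-0.0055, 0.0016, 0.0126] 0.0;
```

View pics/w7.png

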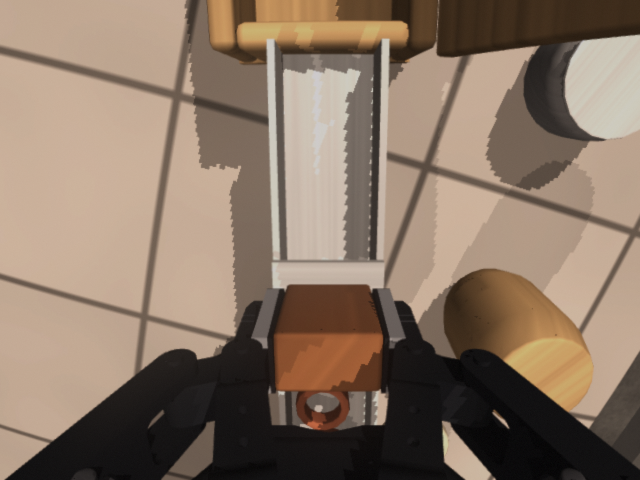

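View pics/s7.png

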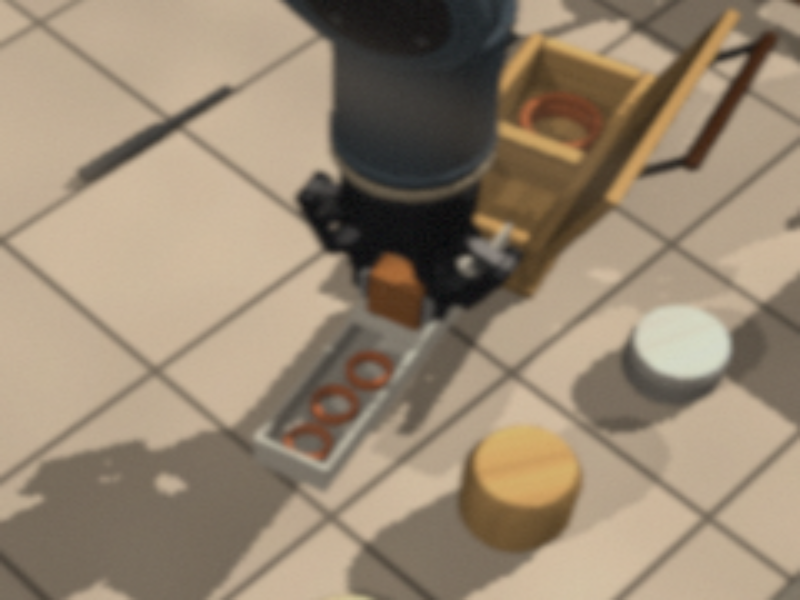

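Only about 8 N was needed and the mouth is dropping. In the wrist view its wall-top corners moved from row 25 to about (272,41). I'll convert that row to a tilt angle.

```bash
cat > tilt.py <<'E'
# tilt table: rows of mouth wall-top corner & floor edge in wrist view for tilts
import sys; from m import *
c=bot.read_camera("wrist"); s=bot.get_state(); M=R.from_euler('xyz',s["eef_rot"]).as_matrix(); t=s["position"]
hx,hz=M[:,0],np.array([0,0,1.]); hy=np.cross(hz,hx)
for th in [float(a) for a in sys.argv[1:]]:
    a=np.radians(th); f=lambda x,y,z: t+hx*(x*np.cos(a)+z*np.sin(a))+hy*y+hz*(-x*np.sin(a)+z*np.cos(a))
    P=[f(.110,.024,-.030),f(.110,-.024,-.030),f(.110,0,-.059),f(-.011,0,.020)]
    print(th,proj(c,P).round(0).tolist(),"edge z",P[2][2].round(4))
E
python3 tilt.py 0 5 7 9 11
```

```text
0.0 [[261.0, 20.0], [395.0, 20.0], [328.0, 33.0], [328.0, 398.0]] edge z 0.0735
5.0 [[265.0, 33.0], [391.0, 33.0], [328.0, 49.0], [328.0, 396.0]] edge z 0.0641
7.0 [[267.0, 39.0], [389.0, 39.0], [328.0, 56.0], [328.0, 395.0]] edge z 0.0605
9.0 [[268.0, 44.0], [387.0, 44.0], [328.0, 62.0], [328.0, 394.0]] edge z 0.057
11.0 [[270.0, 50.0], [386.0, 50.0], [328.0, 69.0], [328.0, 393.0]] edge z 0.0536
```

The tilt is about 7°, as predicted. I'll continue the arc to about 14°.

```bash
python3 -m creep '[[[0.001,0,-0.0016,0],[0.001,0,-0.0016,0],[0.001,0,-0.0016,0],[0.001,0,-0.0016,0],[0.001,0,-0.0016,0],[0.001,0,-0.0016,0],[0.001,0,-0.0015,0],[0,0,0,0]]]' && python3 tilt.py 11 13 15 17
python3 - <<'E'
from m import *
c=bot.read_camera("wrist"); cv2.imwrite("pics/w8.png",c["color"])
c=bot.read_camera("scene"); cv2.imwrite("pics/s8.png",cv2.resize(c["color"][170:380,220:460],(800,600)))
E
```

```text
time_s: 20.35
position: [0.6626, -0.0047, 0.1439]
eef_rot: [-3.141, 0.004, 1.85]
wrist_force: [1.8, -8.6, -3.6]
opening: 0.413
11.0 [[270.0, 50.0], [386.0, 50.0], [328.0, 68.0], [328.0, 393.0]] edge z 0.0646
13.0 [[271.0, 55.0], [385.0, 55.0], [328.0, 75.0], [328.0, 391.0]] edge z 0.0612
15.0 [[272.0, 61.0], [383.0, 61.0], [328.0, 81.0], [328.0, 390.0]] edge z 0.058
17.0 [[274.0, 66.0], [382.0, 66.0], [328.0, 88.0], [328.0, 388.0]] edge z 0.0549
```

View pics/w8.png

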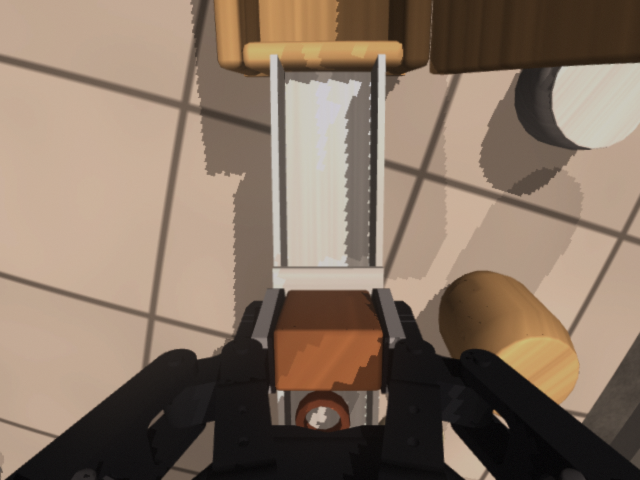

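View pics/s8.png

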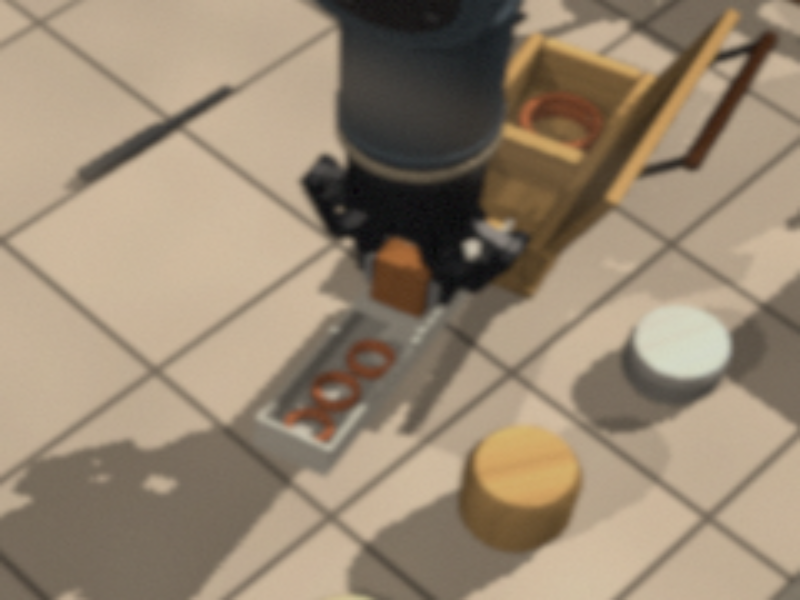

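The corners at row 56 give a tilt of about 13°, and the rings have not slid. I'll back off gently, raise, and cross the wall with small accelerations.

```bash
python3 -m creep '[[[-0.0015,0,0,0],[-0.002,0,0,0],[-0.002,0,-0.001,0],[-0.001,0,-0.004,0],[0,0,-0.007,0],[0,0,-0.008,0],[0,0,-0.007,0],[0,0,-0.004,0]]]' && python3 -m creep '[[[0.002,0,-0.001,0],[0.004,0,0,0],[0.006,0,0,0],[0.008,0,0,0],[0.008,0,0,0],[0.007,0,0,0],[0.006,0,0,0],[0.005,0,0,0]]]' && python3 bx.py -0.048 -0.112 0.151 8 0; python3 tilt.py 9 11 13 15
python3 - <<'E'
from m import *
c=bot.read_camera("wrist"); cv2.imwrite("pics/w9.png",c["color"])
c=bot.read_camera("scene"); cv2.imwrite("pics/s9.png",cv2.resize(c["color"][170:380,220:460],(800,600)))
E
```

```text
time_s: 21.5
position: [0.6641, -0.0076, 0.1756]
eef_rot: [3.141, 0.0, 1.852]
wrist_force: [-0.9, 0.8, -3.6]
opening: 0.415
time_s: 22.5
position: [0.6511, 0.0369, 0.1758]
eef_rot: [3.142, 0.0, 1.852]
wrist_force: [-0.4, 0.4, -4.3]
opening: 0.408
t 22.5 pos [0.6511 0.0369 0.1758] yaw 106.11 step 0.0059 F [-0.4  0.4 -4.3] op 0.408
[0.0051, 0.0001, 0.0031] 0.0; [0.0051, 0.0001, 0.0031] 0.0; [0.0051, 0.0001, 0.0031] 0.0; [0.0051, 0.0001, 0.0031] 0.0; [0.0051, 0.0001, 0.0031] 0.0; [0.0051, 0.0001, 0.0031] 0.0; [0.0051, 0.0001, 0.0031] 0.0; [0.0051, 0.0001, 0.0031] 0.0; 
9.0 [[268.0, 42.0], [388.0, 42.0], [328.0, 61.0], [328.0, 392.0]] edge z 0.1005
11.0 [[270.0, 48.0], [386.0, 48.0], [328.0, 67.0], [328.0, 390.0]] edge z 0.097
13.0 [[271.0, 54.0], [385.0, 53.0], [328.0, 74.0], [328.0, 389.0]] edge z 0.0937
15.0 [[272.0, 59.0], [384.0, 59.0], [328.0, 80.0], [328.0, 388.0]] edge z 0.0905
```

View pics/w9.png

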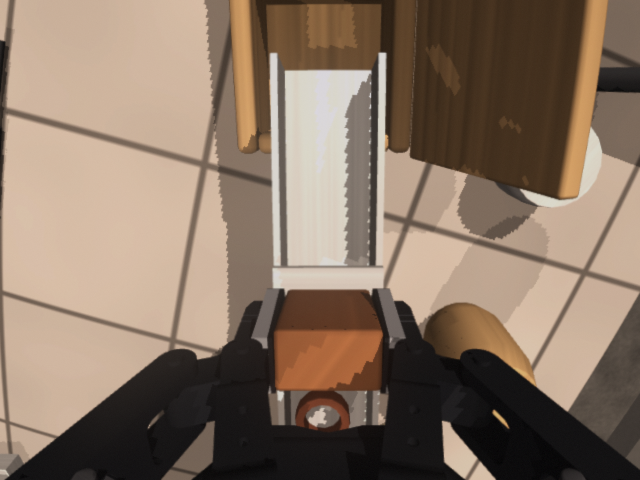

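View pics/s9.png

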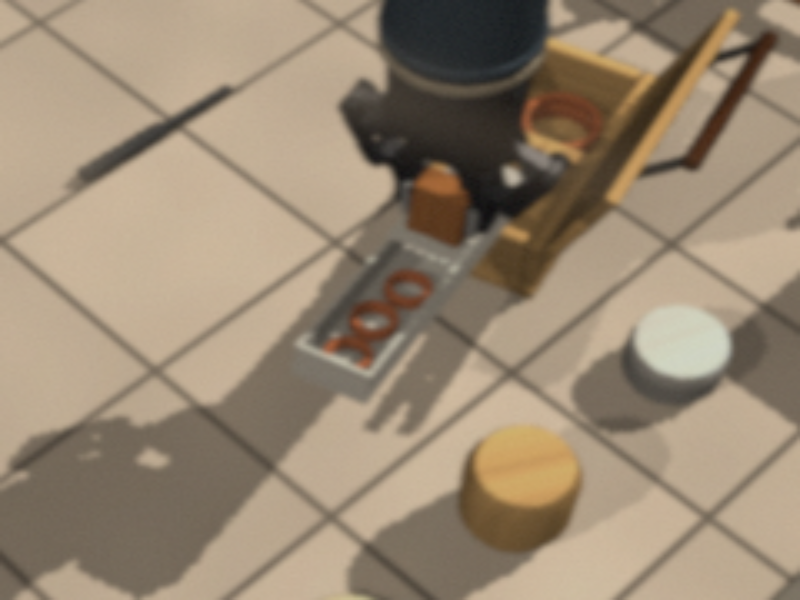

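The rings are still in the rear, and the chute is centred across the bay. I'll move forward and down so the mouth drops below the divider rim.

```bash
python3 -m creep '[[[0.003,0,0,0],[0.005,0,0,0],[0.006,0,0.001,0],[0.007,0,0.003,0],[0.007,0,0.005,0],[0.006,0,0.006,0],[0.004,0,0.006,0],[0.002,0,0.003,0]]]' && python3 bx.py -0.048 -0.102 0.149 1 0; python3 tilt.py 11 13 15
python3 - <<'E'
from m import *
c=bot.read_camera("wrist"); cv2.imwrite("pics/w10.png",c["color"])
E
```

```text
time_s: 23.65
position: [0.6398, 0.0751, 0.1511]
eef_rot: [-3.141, -0.0, 1.852]
wrist_force: [0.6, 0.8, -3.9]
opening: 0.418
t 23.65 pos [0.6398 0.0751 0.1511] yaw 106.12 step 0.0109 F [ 0.6  0.8 -3.9] op 0.418
[0.0106, 0.0009, 0.0021] 0.0; 
11.0 [[270.0, 50.0], [386.0, 50.0], [328.0, 69.0], [328.0, 392.0]] edge z 0.0721
13.0 [[271.0, 55.0], [385.0, 55.0], [328.0, 75.0], [328.0, 390.0]] edge z 0.0687
15.0 [[272.0, 61.0], [383.0, 61.0], [328.0, 82.0], [328.0, 389.0]] edge z 0.0655
```

View pics/w10.png

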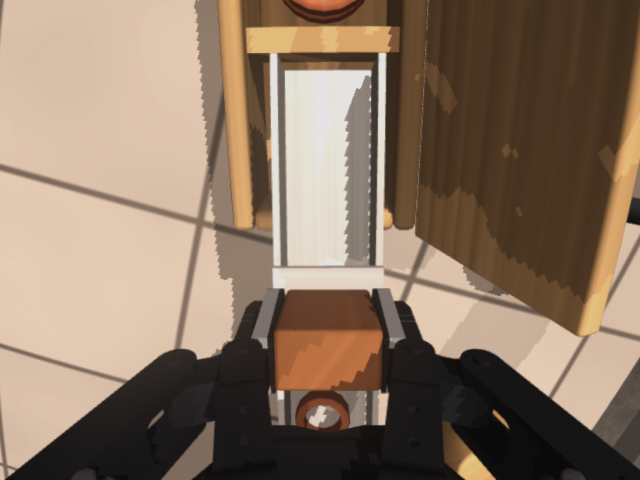

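```bash
python3 -m creep '[[[0.005,0,0.002,0],[0.005,0,0.002,0],[0.005,0,0,0],[0.005,0,0,0],[0.005,0,-0.001,0],[0.005,0,-0.002,0],[0.005,0,-0.002,0],[0.005,0,-0.002,0]]]' && python3 bx.py -0.048 -0.06 0.155 1 0; python3 tilt.py 25 30 35 40
python3 - <<'E'
from m import *
c=bot.read_camera("wrist"); cv2.imwrite("pics/w11.png",c["color"])
c=bot.read_camera("scene"); cv2.imwrite("pics/s11.png",cv2.resize(c["color"][170:380,220:460],(800,600)))
E
```

```text
time_s: 24.75
position: [0.629, 0.1137, 0.1551]
eef_rot: [3.141, -0.0, 1.852]
wrist_force: [0.4, -0.1, -4.4]
opening: 0.414
t 24.75 pos [0.629  0.1137 0.1551] yaw 106.1 step 0.0126 F [ 0.4 -0.1 -4.4] op 0.414
[0.0126, 0.0004, 0.0001] 0.0; 
25.0 [[278.0, 88.0], [378.0, 87.0], [328.0, 112.0], [328.0, 379.0]] edge z 0.0554
30.0 [[280.0, 102.0], [376.0, 102.0], [328.0, 128.0], [328.0, 374.0]] edge z 0.0493
35.0 [[282.0, 117.0], [374.0, 117.0], [328.0, 144.0], [328.0, 369.0]] edge z 0.044
40.0 [[284.0, 131.0], [372.0, 131.0], [328.0, 159.0], [328.0, 363.0]] edge z 0.0395
```

View pics/w11.png

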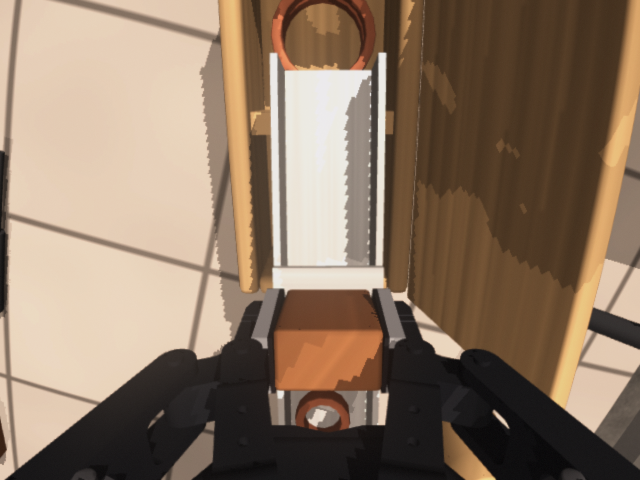

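View pics/s11.png

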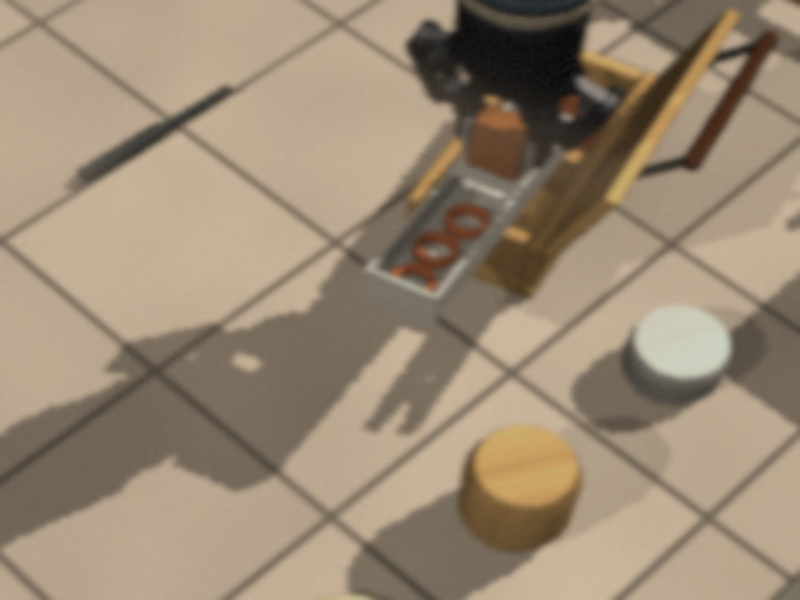

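The chute passed over the divider without touching it, so the mouth is higher than I computed. No harm was done and the rings are still in place. I'll check the heights against the current view.

```bash
python3 - <<'E'
from m import *
c=bot.read_camera("wrist"); s=bot.get_state(); print(s["position"].round(4),c["origin"],c["attitude"])
a=np.radians(16.4);u=np.array([np.cos(a),np.sin(a),0]);v=np.array([-u[1],u[0],0]);H=np.array([.655,.197,0])
for z in (.065,.07,.075): print(z,proj(c,[H+x*u+y*v+[0,0,z] for x,y in [(-.086,-.006),(-.010,-.006),(-.086,-.098),(-.010,-.098),(-.098,-.098)]]).round(0).tolist())
im=c["color"]; cv2.imwrite("pics/w11z.png",cv2.resize(im[30:180,210:430],(800,545),interpolation=cv2.INTER_CUBIC))
E
```

```text
[0.629  0.1134 0.1549] [0.6060703  0.19294004 0.27735504] [-0.32353242 -0.00043713  0.28179497]
0.065 [[257.0, 131.0], [399.0, 131.0], [266.0, 286.0], [391.0, 286.0], [247.0, 286.0]]
0.07 [[255.0, 132.0], [401.0, 131.0], [265.0, 290.0], [393.0, 290.0], [245.0, 290.0]]
0.075 [[254.0, 133.0], [403.0, 132.0], [264.0, 294.0], [394.0, 294.0], [243.0, 294.0]]
```

View pics/w11z.png

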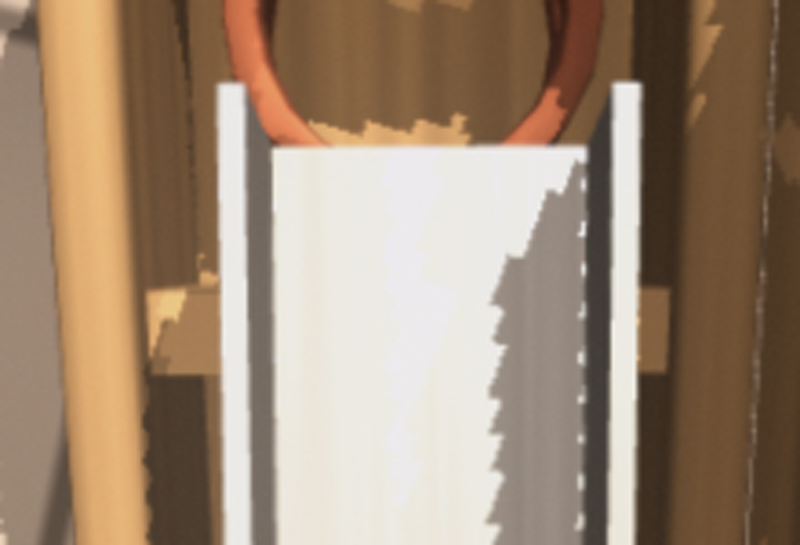

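```bash
python3 - <<'E'
from m import *
from scipy.optimize import least_squares
c=bot.read_camera("wrist"); s=bot.get_state(); t=s["position"]
a=np.radians(16.4);u=np.array([np.cos(a),np.sin(a),0]);v=np.array([-u[1],u[0],0]);H=np.array([.655,.197,0])
M=R.from_euler('xyz',s["eef_rot"]).as_matrix();hx=M[:,0];hz=np.array([0,0,1.]);hy=np.cross(hz,hx)
def at(pl,pr,w):  # point pair with known separation along hy
    o,d=ray(c,[pl,pr]); f=lambda k: o+d*k
    k=w/np.linalg.norm(d[0]-d[1]); P=f(k); return P.mean(0)
for n,pl,pr,w in [("walltop corner",(269.7,52.5),(386.3,52.5),.048),("floor edge",(284.8,70.4),(371.7,70.4),.042),("divider near rim",(250.7,132.6),(394,132.6),.076),("divider far rim",(250.5,109.5),(394,109.5),.076)]:
    P=at(pl,pr,w); d=P-t; print(n,P.round(4),"rel tcp fwd",(d@hx).round(4),"up",d[2].round(4),"box x,y",((P-H)@u).round(4),((P-H)@v).round(4))
E
```

```text
walltop corner [0.601  0.2107 0.105 ] rel tcp fwd 0.1015 up -0.0497 box x,y -0.048 0.0284
floor edge [0.6025 0.2057 0.0771] rel tcp fwd 0.0963 up -0.0777 box x,y -0.0479 0.0232
divider near rim [0.608  0.1756 0.0667] rel tcp fwd 0.0659 up -0.0881 box x,y -0.0511 -0.0072
divider far rim [0.6047 0.187  0.0637] rel tcp fwd 0.0777 up -0.0911 box x,y -0.0511 0.0046
```

The floor edge is near z 0.077 and the tilt about 11.5°, so it engaged too little to catch. I'll back off gently, then lower until the underside lightly senses the -y rim to get the most overlap with the divider.

```bash
python3 -m creep '[[[-0.001,0,-0.003,0],[-0.003,0,-0.003,0],[-0.005,0,0,0],[-0.007,0,0,0],[-0.008,0,0,0],[-0.007,0,0,0],[-0.005,0,0,0],[-0.003,0,0,0]]]' && python3 -m creep '[[[-0.001,0,0,0],[0,0,0.002,0],[0,0,0.003,0],[0,0,0.003,0],[0,0,0.003,0],[0,0,0.002,0],[0,0,0.001,0],[0,0,0,0]]]' && python3 bx.py -0.048 -0.112 0.143 1 0; python3 tilt.py 9 11 13
python3 - <<'E'
from m import *
c=bot.read_camera("wrist"); cv2.imwrite("pics/w12.png",c["color"])
E
```

```text
time_s: 26.0
position: [0.6399, 0.0755, 0.1608]
eef_rot: [-3.142, -0.0, 1.851]
wrist_force: [-0.0, 0.3, -4.3]
opening: 0.416
time_s: 27.0
position: [0.6401, 0.0749, 0.1467]
eef_rot: [-3.141, -0.0, 1.852]
wrist_force: [-0.4, 0.5, -3.1]
opening: 0.418
t 27.0 pos [0.6401 0.0749 0.1467] yaw 106.1 step 0.0039 F [-0.4  0.5 -3.1] op 0.418
[0.0009, 0.0008, 0.0037] 0.0; 
9.0 [[268.0, 45.0], [388.0, 45.0], [328.0, 63.0], [328.0, 394.0]] edge z 0.0714
11.0 [[270.0, 50.0], [386.0, 50.0], [328.0, 69.0], [328.0, 393.0]] edge z 0.068
13.0 [[271.0, 56.0], [385.0, 56.0], [328.0, 76.0], [328.0, 391.0]] edge z 0.0646
```

View pics/w12.png

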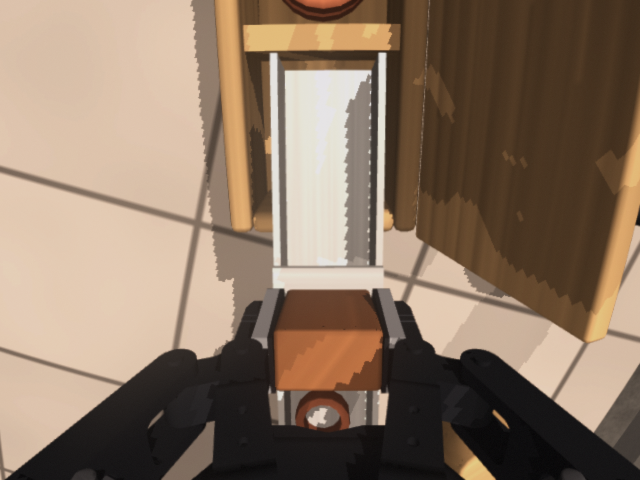

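```bash
python3 -m creep '[[[0.001,0,0.001,0],[0.001,0,0.001,0],[0.001,0,0.001,0],[0.001,0,0.001,0],[0.001,0,0,0],[0,0,0,0],[0,0,0,0],[0,0,0,0]]]' && python3 bx.py -0.048 -0.102 0.143 1 0; python3 tilt.py 9 11 13
```

```text
time_s: 28.1
position: [0.6387, 0.0797, 0.1428]
eef_rot: [-3.142, 0.0, 1.852]
wrist_force: [0.5, 0.4, -3.8]
opening: 0.415
t 28.1 pos [0.6387 0.0797 0.1428] yaw 106.1 step 0.006 F [ 0.5  0.4 -3.8] op 0.415
[0.006, 0.0007, -0.0002] 0.0; 
9.0 [[268.0, 45.0], [388.0, 45.0], [328.0, 63.0], [328.0, 394.0]] edge z 0.0673
11.0 [[270.0, 50.0], [386.0, 50.0], [328.0, 69.0], [328.0, 392.0]] edge z 0.0639
13.0 [[271.0, 56.0], [385.0, 56.0], [328.0, 76.0], [328.0, 391.0]] edge z 0.0606
```

```bash
python3 -m creep '[[[0,0,0.001,0],[0,0,0.001,0],[0.001,0,0.001,0],[0.002,0,0,0],[0.002,0,0,0],[0.002,0,0,0],[0.002,0,0,0],[0.002,0,0,0]]]' && python3 bx.py -0.048 -0.102 0.143 1 0; python3 tilt.py 9 11 13 17 21
python3 - <<'E'
from m import *
c=bot.read_camera("wrist"); cv2.imwrite("pics/w13.png",c["color"])
E
```

```text
time_s: 29.15
position: [0.6383, 0.0856, 0.1418]
eef_rot: [3.138, 0.007, 1.848]
wrist_force: [3.7, -15.1, 10.3]
opening: 0.416
t 29.15 pos [0.6383 0.0856 0.1418] yaw 105.91 step 0.0013 F [  3.7 -15.1  10.3] op 0.416
[0.0002, -0.0006, -0.0012] 0.0; 
9.0 [[268.0, 44.0], [387.0, 44.0], [327.0, 61.0], [328.0, 394.0]] edge z 0.0657
11.0 [[269.0, 49.0], [386.0, 49.0], [327.0, 68.0], [328.0, 393.0]] edge z 0.0623
13.0 [[271.0, 55.0], [384.0, 55.0], [327.0, 74.0], [328.0, 391.0]] edge z 0.0589
17.0 [[273.0, 66.0], [382.0, 66.0], [327.0, 87.0], [328.0, 388.0]] edge z 0.0526
21.0 [[275.0, 77.0], [379.0, 77.0], [327.0, 100.0], [328.0, 385.0]] edge z 0.0468
```

View pics/w13.png

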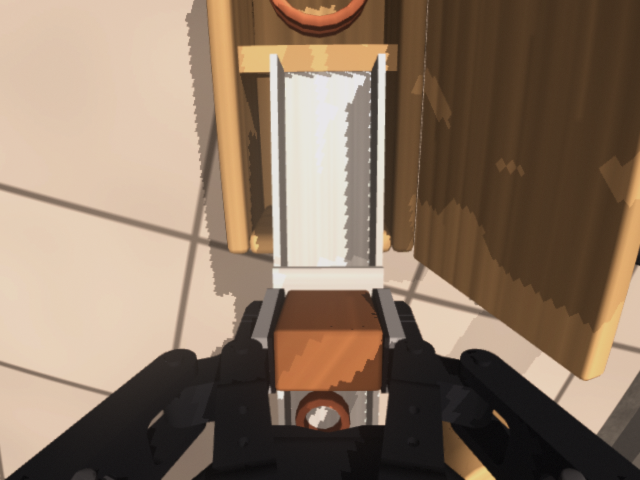

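Contact at last: 15 N against the divider, with the mouth edge below its rim. The underside is also touching the -y rim. I'll push forward while rising so the chute rotates about the divider rim.

```bash
python3 -m creep '[[[0.002,0,-0.002,0],[0.002,0,-0.002,0],[0.0025,0,-0.002,0],[0.0025,0,-0.0015,0],[0.003,0,-0.0015,0],[0.003,0,-0.0015,0],[0.003,0,-0.0015,0],[0.003,0,-0.0015,0]]]' && python3 bx.py -0.048 -0.102 0.143 1 0; python3 tilt.py 17 21 25 30 35
python3 - <<'E'
from m import *
c=bot.read_camera("wrist"); cv2.imwrite("pics/w14.png",c["color"])
c=bot.read_camera("scene"); cv2.imwrite("pics/s14.png",cv2.resize(c["color"][170:380,220:460],(800,600)))
E
```

```text
time_s: 30.25
position: [0.6335, 0.103, 0.1556]
eef_rot: [3.137, 0.01, 1.846]
wrist_force: [4.1, -21.4, 14.3]
opening: 0.418
t 30.25 pos [0.6335 0.103  0.1556] yaw 105.75 step 0.0219 F [  4.1 -21.4  14.3] op 0.418
[-0.0178, -0.0006, 0.0127] 0.0; 
17.0 [[273.0, 64.0], [382.0, 64.0], [327.0, 86.0], [328.0, 388.0]] edge z 0.0664
21.0 [[275.0, 76.0], [379.0, 76.0], [327.0, 98.0], [328.0, 385.0]] edge z 0.0605
25.0 [[277.0, 87.0], [377.0, 87.0], [327.0, 111.0], [328.0, 381.0]] edge z 0.0551
30.0 [[279.0, 101.0], [375.0, 101.0], [327.0, 127.0], [328.0, 376.0]] edge z 0.0491
35.0 [[281.0, 116.0], [373.0, 116.0], [327.0, 143.0], [328.0, 370.0]] edge z 0.0439
```

View pics/w14.png

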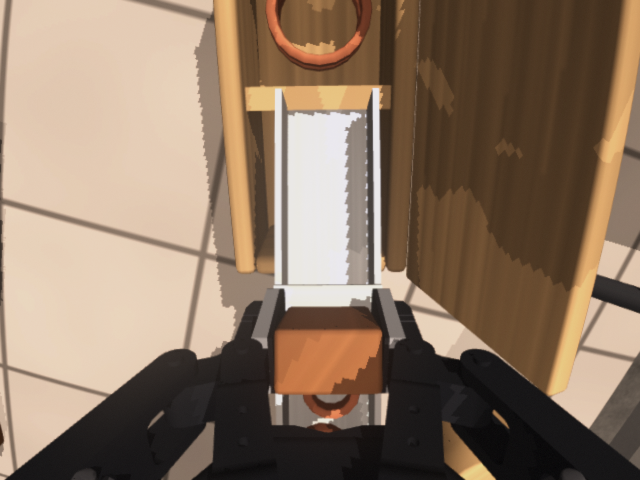

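View pics/s14.png

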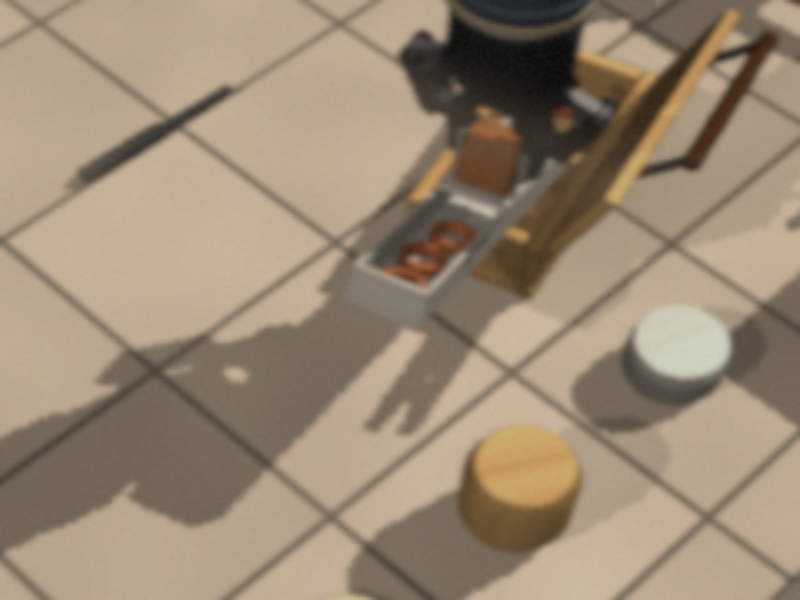

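The tilt is about 25° (corners at row 88), the mouth is in the bay against the divider, and the rings have not slid yet. I'll continue to about 40°.

```bash
python3 -m creep '[[[0.003,0,-0.001,0],[0.003,0,-0.001,0],[0.003,0,-0.001,0],[0.003,0,-0.001,0],[0.003,0,-0.001,0],[0.003,0,-0.001,0],[0.003,0,-0.001,0],[0.003,0,-0.001,0]]]' && python3 tilt.py 30 35 40 45
python3 - <<'E'
from m import *
c=bot.read_camera("wrist"); cv2.imwrite("pics/w15.png",c["color"])
c=bot.read_camera("scene"); cv2.imwrite("pics/s15.png",cv2.resize(c["color"][170:380,220:460],(800,600)))
E
```

```text
time_s: 31.4
position: [0.6275, 0.1266, 0.1648]
eef_rot: [3.135, 0.009, 1.846]
wrist_force: [5.6, -17.4, 18.3]
opening: 0.414
30.0 [[279.0, 101.0], [375.0, 101.0], [327.0, 127.0], [329.0, 375.0]] edge z 0.0583
35.0 [[281.0, 115.0], [373.0, 115.0], [327.0, 142.0], [329.0, 370.0]] edge z 0.053
40.0 [[283.0, 130.0], [371.0, 130.0], [327.0, 158.0], [329.0, 364.0]] edge z 0.0487
45.0 [[284.0, 144.0], [370.0, 144.0], [327.0, 173.0], [329.0, 358.0]] edge z 0.0452
```

View pics/w15.png

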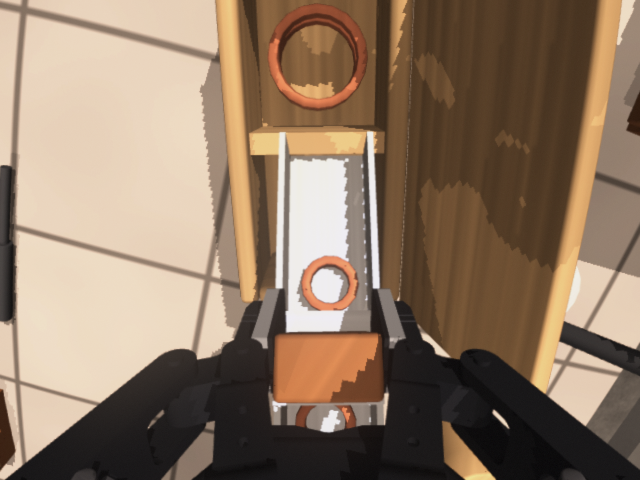

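View pics/s15.png

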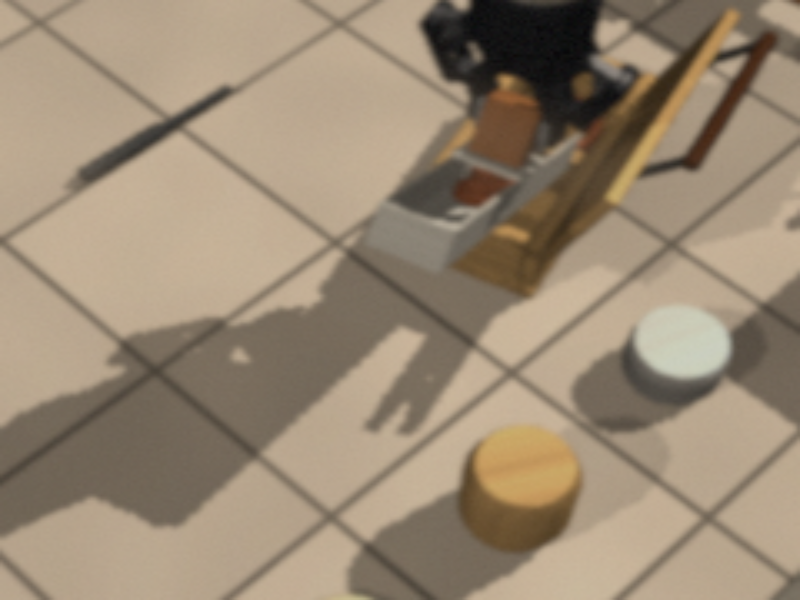

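The tilt is about 40°. One ring is already past the bridge at (329,284) and the others follow. I'll hold, then ease back from the divider so they can drop.

```bash
python3 -m creep '[[[0,0,0,0],[0,0,0,0],[0,0,0,0],[-0.002,0,-0.001,0],[-0.003,0,-0.001,0],[-0.004,0,-0.001,0],[-0.004,0,-0.001,0],[-0.003,0,0,0]]]' && python3 tilt.py 35 40 45
python3 - <<'E'
from m import *
c=bot.read_camera("wrist"); cv2.imwrite("pics/w16.png",c["color"])
c=bot.read_camera("scene"); cv2.imwrite("pics/s16.png",cv2.resize(c["color"][170:380,220:460],(800,600)))
E
```

```text
time_s: 32.55
position: [0.6273, 0.1183, 0.165]
eef_rot: [-3.141, -0.0, 1.852]
wrist_force: [-0.2, -0.2, -3.5]
opening: 0.413
35.0 [[282.0, 120.0], [374.0, 120.0], [328.0, 146.0], [328.0, 372.0]] edge z 0.0536
40.0 [[284.0, 134.0], [372.0, 134.0], [328.0, 162.0], [328.0, 366.0]] edge z 0.0491
45.0 [[285.0, 148.0], [371.0, 149.0], [328.0, 177.0], [328.0, 360.0]] edge z 0.0455
```

View pics/w16.png

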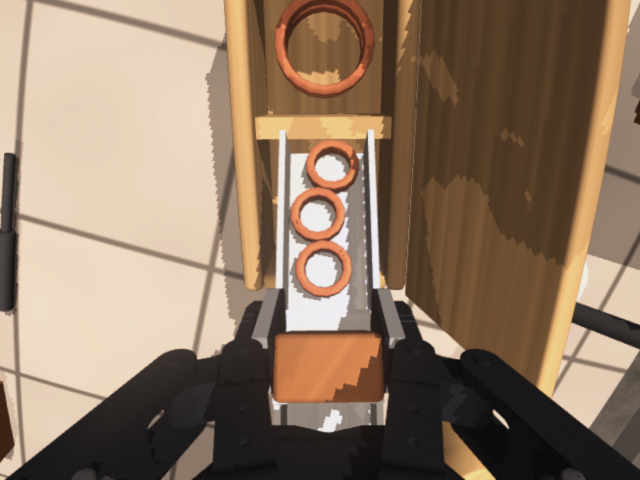

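View pics/s16.png

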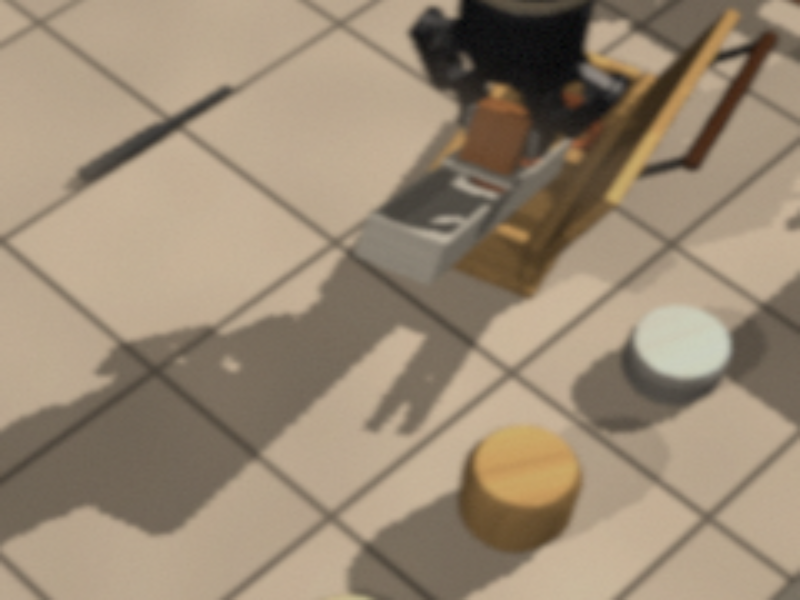

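The rings lie at the mouth, with the first leaving at (332,165). I'll ease back a little more and let them run.

```bash
python3 -m creep '[[[-0.001,0,0,0],[-0.002,0,0,0],[-0.003,0,-0.001,0],[-0.003,0,-0.001,0],[-0.002,0,-0.001,0],[-0.001,0,0,0],[0,0,0,0],[0,0,0,0]]]'
python3 - <<'E'
from m import *
c=bot.read_camera("wrist"); cv2.imwrite("pics/w17.png",c["color"])
E
```

```text
time_s: 33.7
position: [0.631, 0.1066, 0.1683]
eef_rot: [3.142, 0.0, 1.852]
wrist_force: [0.7, -0.4, -3.1]
opening: 0.413
```

View pics/w17.png

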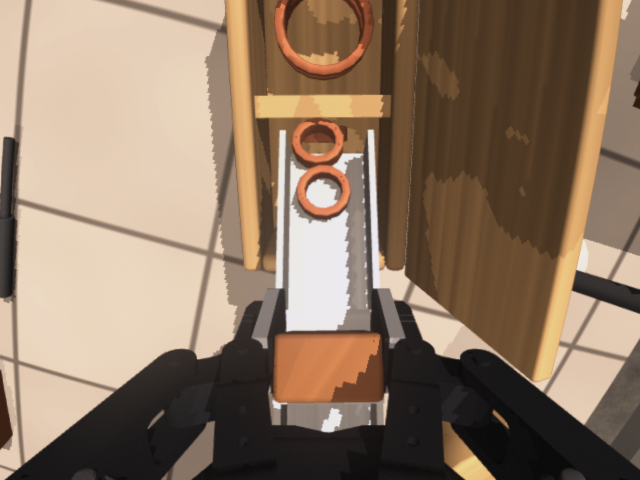

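```bash
python3 -m creep '[[[-0.001,0,-0.001,0],[-0.002,0,-0.001,0],[-0.003,0,-0.001,0],[-0.003,0,-0.001,0],[-0.003,0,-0.001,0],[-0.002,0,-0.001,0],[0,0,0,0],[0,0,0,0]]]'
python3 - <<'E'
from m import *
c=bot.read_camera("wrist"); cv2.imwrite("pics/w18.png",c["color"])
E
```

```text
time_s: 34.75
position: [0.6348, 0.0933, 0.1743]
eef_rot: [3.142, -0.0, 1.852]
wrist_force: [-0.4, 0.7, -3.2]
opening: 0.417
```

View pics/w18.png

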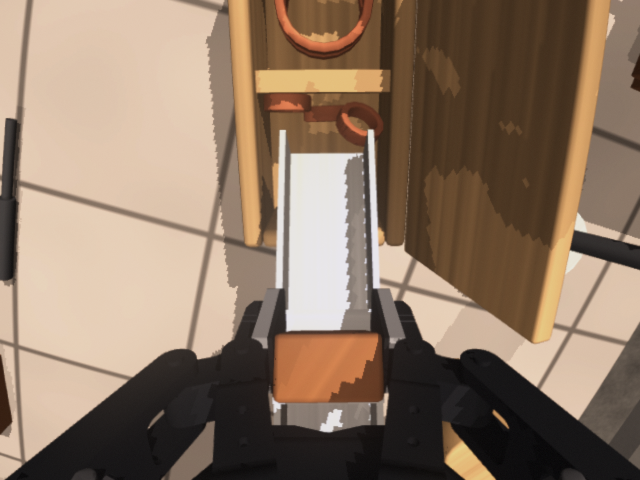

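All three rings are out and in the bay: two stand on edge near the divider at (286,102) and (325,112), and one lies tilted at (360,122). A ring leaning flat on the divider could sit near the 45 mm limit, so I'll clear the chute and measure.

```bash
python3 -m creep '[[[-0.004,0,-0.004,0],[-0.006,0,-0.006,0],[-0.006,0,-0.008,0],[-0.006,0,-0.008,0],[-0.005,0,-0.006,0],[-0.003,0,-0.004,0],[0,0,0,0],[0,0,0,0]]]'
python3 - <<'E'
from m import *
c=bot.read_camera("wrist"); cv2.imwrite("pics/w19.png",c["color"]); cv2.imwrite("pics/w19z.png",cv2.resize(c["color"][40:260,210:430],(600,600),interpolation=cv2.INTER_CUBIC))
t=bot.read_camera("top"); cv2.imwrite("pics/t19.png",cv2.resize(t["color"][180:260,230:330],(750,600),interpolation=cv2.INTER_CUBIC))
a=np.radians(16.4);u=np.array([np.cos(a),np.sin(a),0]);v=np.array([-u[1],u[0],0]);H=np.array([.655,.197,0])
for n,cc in (("w",c),("t",t)):
  print(n,proj(cc,[H+x*u+y*v+[0,0,.012] for x,y in [(-.086,-.006),(-.010,-.006),(-.010,-.086),(-.086,-.086),(-.048,-.046)]]).round(0).tolist())
E
```

```text
time_s: 35.8
position: [0.6429, 0.0646, 0.21]
eef_rot: [-3.141, -0.0, 1.852]
wrist_force: [0.5, 0.2, -3.2]
opening: 0.412
w [[279.0, 53.0], [378.0, 52.0], [375.0, 156.0], [283.0, 157.0], [329.0, 106.0]]
t [[275.0, 235.0], [267.0, 209.0], [295.0, 200.0], [303.0, 227.0], [285.0, 218.0]]
```

View pics/w19z.png

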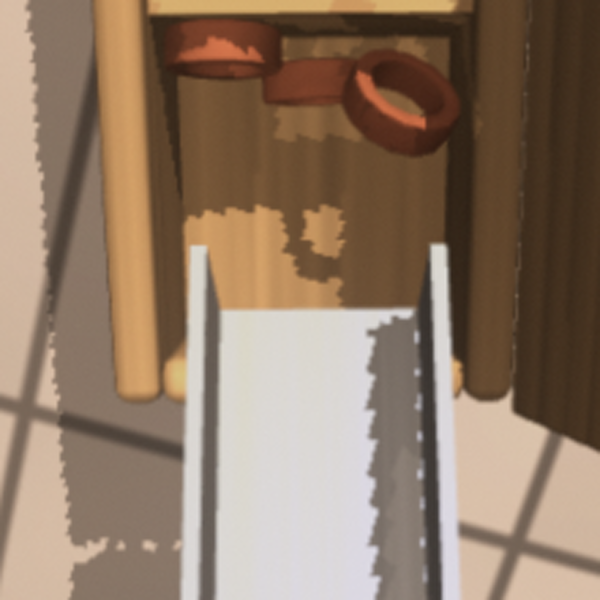

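View pics/t19.png

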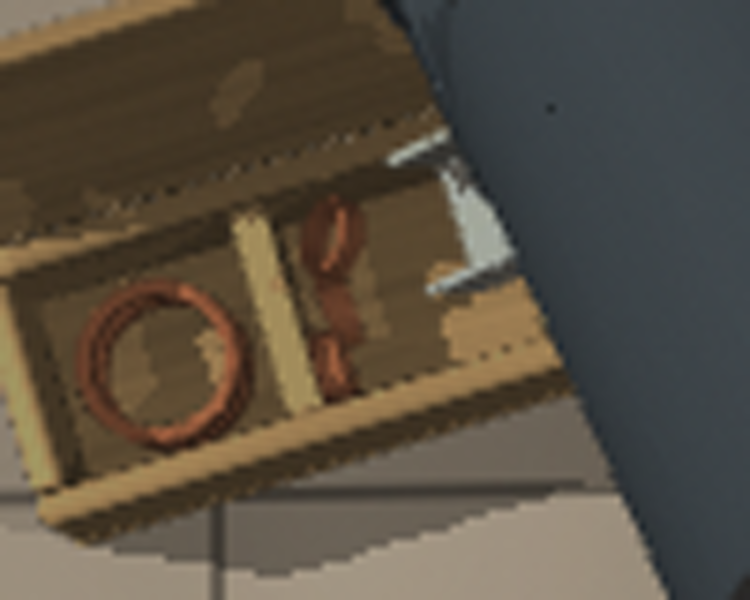

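```bash
python3 - <<'E'
from m import *
c=bot.read_camera("wrist");t=bot.read_camera("top")
a=np.radians(16.4);u=np.array([np.cos(a),np.sin(a),0]);v=np.array([-u[1],u[0],0]);H=np.array([.655,.197,0]);B=H-.048*u-.046*v
W=lambda p:(210+p[0]/2.727-.3,40+p[1]/2.727-.3); T=lambda p:(230+p[0]/7.5-.4,180+p[1]/7.5-.4)
for n,p,q in [("left ring mid",(222,50),(332,362)),("mid ring",(308,80),(340,310)),("right ring",(402,103),(333,237))]:
    x,e=tri([(c,W(p)),(t,T(q))]); d=x-B; print(n,x.round(4),"err",np.round(e,4),"box dx,dy",(d@u).round(4),(d@v).round(4),"dist",np.hypot(d@u,d@v).round(4))
E
```

```text
left ring mid [0.5889 0.1637 0.0551] err [0.0009 0.0009] box dx,dy -0.0249 0.0327 dist 0.0411
mid ring [0.6104 0.1635 0.0351] err [0.0004 0.0004] box dx,dy -0.0043 0.0265 dist 0.0268
right ring [0.6351 0.1645 0.0454] err [0.0007 0.0007] box dx,dy 0.0197 0.0204 dist 0.0284
```

The left ring is perched at z≈0.055, about 41 mm from the bay centre, which is too near the limit. I'll use the empty chute's mouth edge, never the gripper, to press its top lightly and drag it away from the divider so it falls flatter.

```bash
python3 -m creep '[[[0.005,-0.001,0,0],[0.009,-0.001,0,0],[0.010,-0.001,0.002,0],[0.010,-0.001,0.004,0],[0.010,-0.001,0.004,0],[0.010,-0.001,0.004,0],[0.007,-0.001,0.003,0],[0.004,0,0.002,0]]]'
python3 - <<'E'
from m import *
c=bot.read_camera("wrist"); cv2.imwrite("pics/w20z.png",cv2.resize(c["color"][60:280,210:430],(600,600),interpolation=cv2.INTER_CUBIC))
E
```

```text
time_s: 37.0
position: [0.6182, 0.1254, 0.1911]
eef_rot: [-3.141, -0.0, 1.852]
wrist_force: [1.7, 0.3, -2.4]
opening: 0.417
```

View pics/w20z.png

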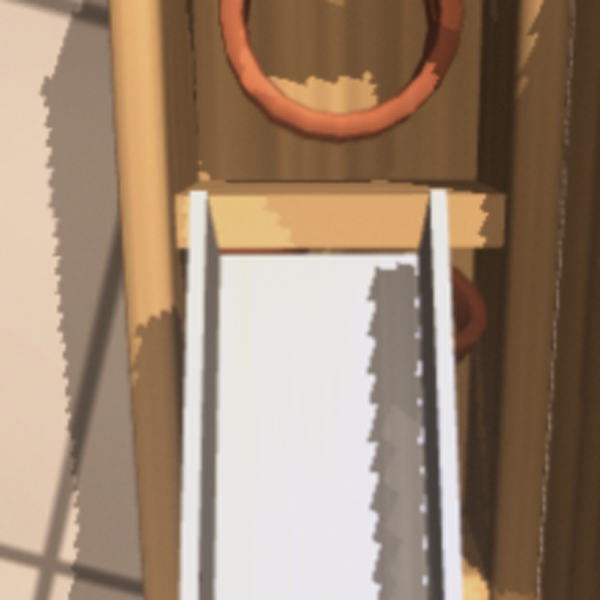

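```bash
python3 -m creep '[[[0,0,0.003,0],[0,0,0.003,0],[0,0,0.003,0],[0,0,0.003,0],[-0.002,0,0.003,0],[-0.004,0,0.003,0],[-0.007,0,0.001,0],[-0.008,0,0,0]]]'
python3 - <<'E'
from m import *
c=bot.read_camera("wrist"); cv2.imwrite("pics/w21z.png",cv2.resize(c["color"][40:260,210:430],(600,600),interpolation=cv2.INTER_CUBIC))
E
```

```text
time_s: 38.05
position: [0.6244, 0.104, 0.1722]
eef_rot: [-3.142, 0.0, 1.852]
wrist_force: [1.1, 0.2, -1.9]
opening: 0.413
```

View pics/w21z.png

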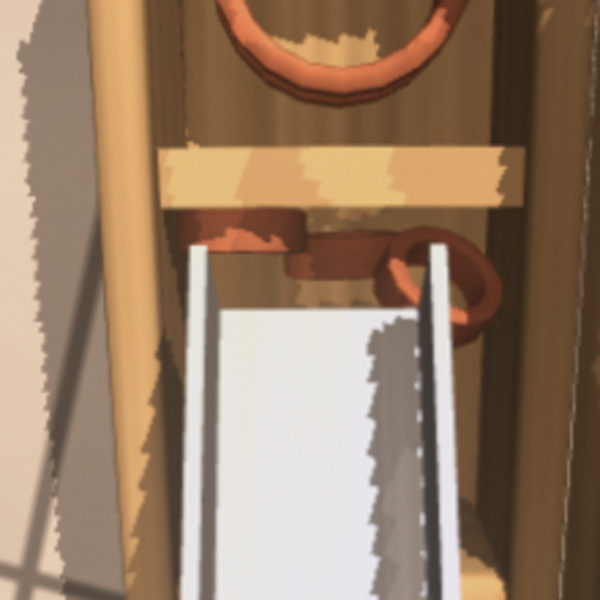

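The edge skimmed past without catching. I'll repeat it, going down right beside the divider first and dragging back only afterwards.

```bash
python3 -m creep '[[[0,0,-0.008,0],[0.006,0,-0.006,0],[0.009,-0.001,0,0],[0.009,0,0.002,0],[0.001,0,0.004,0],[0,0,0.004,0],[0,0,0.004,0],[0,0,0.003,0]]]' && python3 bx.py -0.048 -0.057 0.169 1 0 && python3 -m creep '[[[-0.002,0,0,0],[-0.003,0,0,0],[-0.004,0,0.001,0],[-0.005,0,0.001,0],[-0.006,0,0.001,0],[-0.007,0,0,0],[-0.007,0,0,0],[-0.007,0,-0.002,0]]]'
python3 - <<'E'
from m import *
c=bot.read_camera("wrist"); cv2.imwrite("pics/w22z.png",cv2.resize(c["color"][40:260,210:430],(600,600),interpolation=cv2.INTER_CUBIC))
E
```

```text
time_s: 39.1
position: [0.6175, 0.1262, 0.1709]
eef_rot: [3.14, 0.003, 1.85]
wrist_force: [-4.2, -10.9, 26.9]
opening: 0.416
t 39.1 pos [0.6175 0.1262 0.1709] yaw 105.98 step 0.0082 F [ -4.2 -10.9  26.9] op 0.416
[0.0004, 0.008, 0.0019] 0.0; 
time_s: 40.1
position: [0.6277, 0.0883, 0.1682]
eef_rot: [-3.141, 0.0, 1.852]
wrist_force: [0.5, 0.1, -3.7]
opening: 0.413
```

View pics/w22z.png

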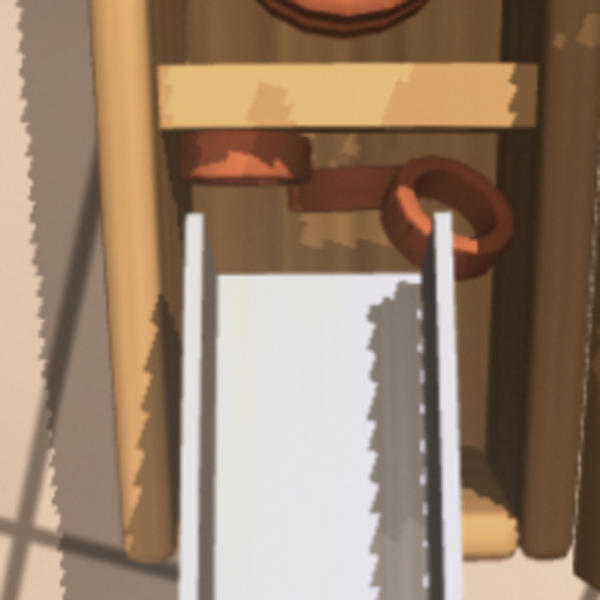

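The contact was with the divider rim, not the ring. Its apparent size puts its top at about 0.045, so it stands on the bay floor. It is near (-22,+34) mm from the bay centre. I can't reach it any lower with the chute, so I'll withdraw, set the chute down and re-measure with a clear view.

```bash
python3 -m creep '[[[0,0,-0.014,0],[0,0,-0.014,0],[-0.008,0,-0.008,0],[-0.016,0,0,0],[-0.018,0,0,0],[-0.018,0,0,0],[-0.014,0,0,0],[-0.008,0,0,0]]]' && python3 bx.py -0.054 -0.179 0.125 1 0; python3 tilt.py 30 35 40
python3 - <<'E'
from m import *
c=bot.read_camera("wrist"); cv2.imwrite("pics/w23.png",c["color"])
t=bot.read_camera("top"); cv2.imwrite("pics/t23.png",t["color"]); cv2.imwrite("pics/t23z.png",cv2.resize(t["color"][180:260,230:330],(750,600),interpolation=cv2.INTER_CUBIC))
s=bot.read_camera("scene"); cv2.imwrite("pics/s23.png",s["color"])
E
```

```text
time_s: 41.15
position: [0.6506, 0.0088, 0.204]
eef_rot: [-3.141, 0.0, 1.851]
wrist_force: [0.1, 0.4, -3.3]
opening: 0.413
t 41.15 pos [0.6506 0.0088 0.204 ] yaw 106.03 step 0.0791 F [ 0.1  0.4 -3.3] op 0.413
[0.0003, 0.0034, 0.079] 0.0; 
30.0 [[280.0, 106.0], [376.0, 106.0], [328.0, 131.0], [328.0, 378.0]] edge z 0.0978
35.0 [[282.0, 120.0], [374.0, 120.0], [328.0, 147.0], [328.0, 373.0]] edge z 0.0925
40.0 [[284.0, 134.0], [372.0, 134.0], [328.0, 162.0], [328.0, 367.0]] edge z 0.0881
```

View pics/w23.png

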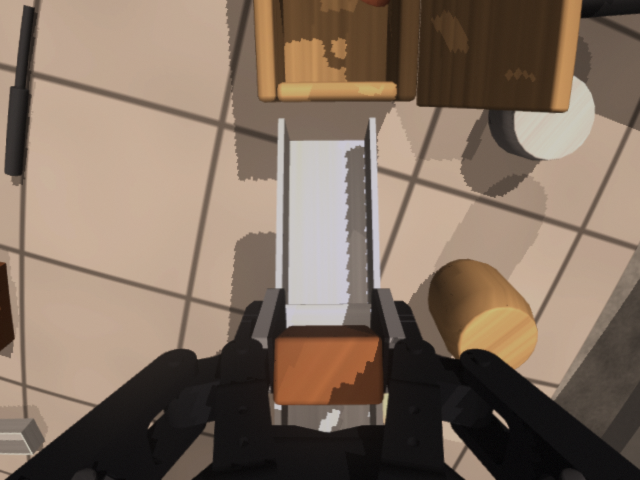

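View pics/t23z.png

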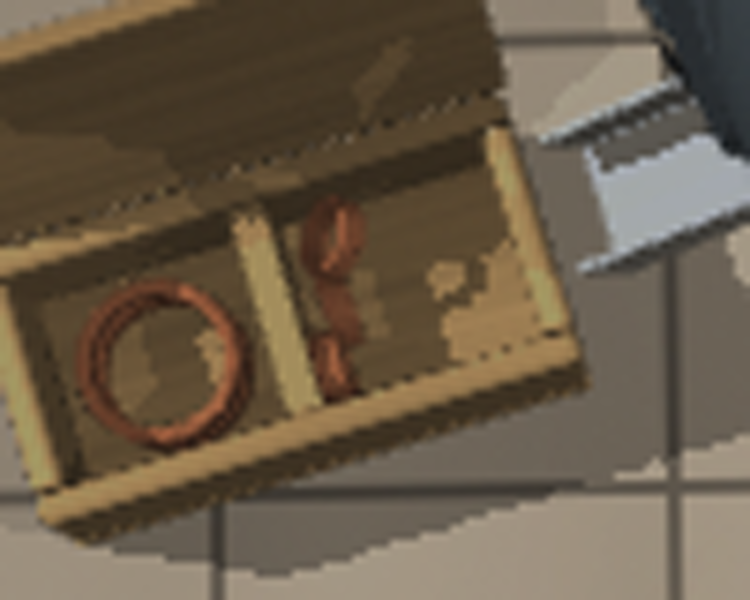

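```bash
python3 - <<'E'
from m import *
t=bot.read_camera("top")
T=lambda p:(230+p[0]/7.5-.4,180+p[1]/7.5-.4)
C=np.array([onz(t,[T(p)],.075)[0] for p in [(322,400),(265,208),(492,150),(550,328)]])
print(C.round(4).tolist(),"sizes",np.linalg.norm(C[0]-C[1]).round(4),np.linalg.norm(C[1]-C[2]).round(4),np.linalg.norm(C[2]-C[3]).round(4),np.linalg.norm(C[3]-C[0]).round(4))
a=np.radians(16.4);u=np.array([np.cos(a),np.sin(a),0]);v=np.array([-u[1],u[0],0]);H=np.array([.655,.197,.075])
B=C.mean(0); print("bay centre",B.round(4),"prior",(H-.048*u-.046*v).round(4))
m=mask(t["color"],(0,120,30),(13,255,255),(262,202,284,236))
n,l,st,ce=cv2.connectedComponentsWithStats(m)
for i in range(1,n): print(st[i].tolist(),ce[i].round(1))
for n_,p,z in [("near ring",(335,364),.035),("near ring",(335,364),.042),("mid",(340,310),.035),("far",(333,237),.035)]:
    d=onz(t,[T(p)],z)[0]-B; print(n_,z,"dx,dy",(d@u).round(4),(d@v).round(4),np.hypot(d@u,d@v).round(4))
E
```

```text
[[0.5727, 0.1659, 0.075], [0.6402, 0.1854, 0.075], [0.659, 0.1064, 0.075], [0.5963, 0.0871, 0.075]] sizes 0.0702 0.0812 0.0656 0.0823
bay centre [0.6171 0.1362 0.075 ] prior [0.6219 0.1393 0.075 ]
[270, 206, 9, 28, 160] [274.1 218.5]
[262, 224, 2, 11, 18] [262.4 229. ]
near ring 0.035 dx,dy -0.0168 0.0358 0.0395
near ring 0.042 dx,dy -0.018 0.0353 0.0396
mid 0.035 dx,dy 0.0013 0.0285 0.0285
far 0.035 dx,dy 0.0274 0.0233 0.036
```

The near ring's centre is about 40 mm from the bay centre in plan. It fell nose-first, so its underside origin should face away from the divider, about 36 mm out. The mid and far rings are 29 and 36 mm out. I'll set the chute down so that its mouth touches first, moving back as I lower so it levels out.

```bash
python3 -m creep '[[[0,-0.003,0.010,0],[0,0,0.012,0],[0,0,0.013,0],[0,0,0.013,0],[0,0,0.013,0],[0,0,0.012,0],[0,0,0.010,0],[0,0,0.003,0]]]' && python3 -m creep '[[[-0.004,0,0.002,0],[-0.007,0,0.004,0],[-0.007,0,0.0045,0],[-0.007,0,0.005,0],[-0.006,0,0.005,0],[-0.006,0,0.0055,0],[-0.005,0,0.006,0],[-0.004,0,0.006,0]]]'; python3 tilt.py 0 5 10 15
python3 - <<'E'
from m import *
c=bot.read_camera("wrist"); cv2.imwrite("pics/w24.png",c["color"])
s=bot.read_camera("scene"); cv2.imwrite("pics/s24.png",cv2.resize(s["color"][170:380,220:460],(800,600)))
E
```

```text
time_s: 42.4
position: [0.6473, 0.0094, 0.1175]
eef_rot: [-3.141, -0.0, 1.852]
wrist_force: [-0.6, -0.5, -3.0]
opening: 0.414
time_s: 43.4
position: [0.6619, -0.0374, 0.0816]
eef_rot: [3.139, 0.003, 1.85]
wrist_force: [1.4, -5.2, 7.4]
opening: 0.415
0.0 [[260.0, 22.0], [394.0, 22.0], [327.0, 34.0], [327.0, 398.0]] edge z 0.0214
5.0 [[265.0, 35.0], [389.0, 35.0], [327.0, 50.0], [327.0, 395.0]] edge z 0.012
10.0 [[268.0, 48.0], [385.0, 49.0], [327.0, 66.0], [327.0, 392.0]] edge z 0.0032
15.0 [[272.0, 62.0], [382.0, 62.0], [327.0, 82.0], [327.0, 389.0]] edge z -0.005
```

View pics/w24.png

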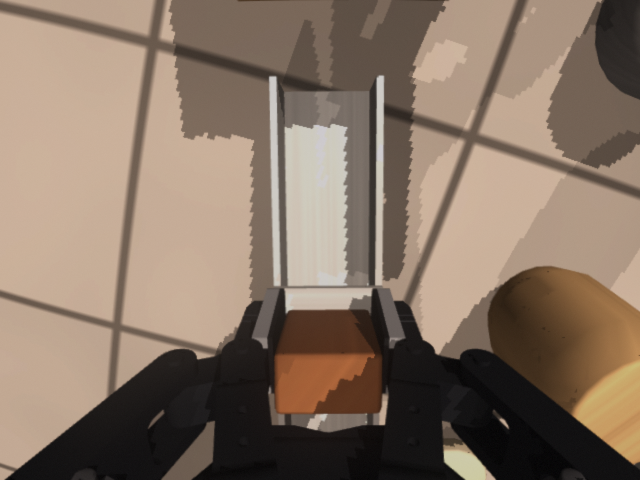

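View pics/s24.png

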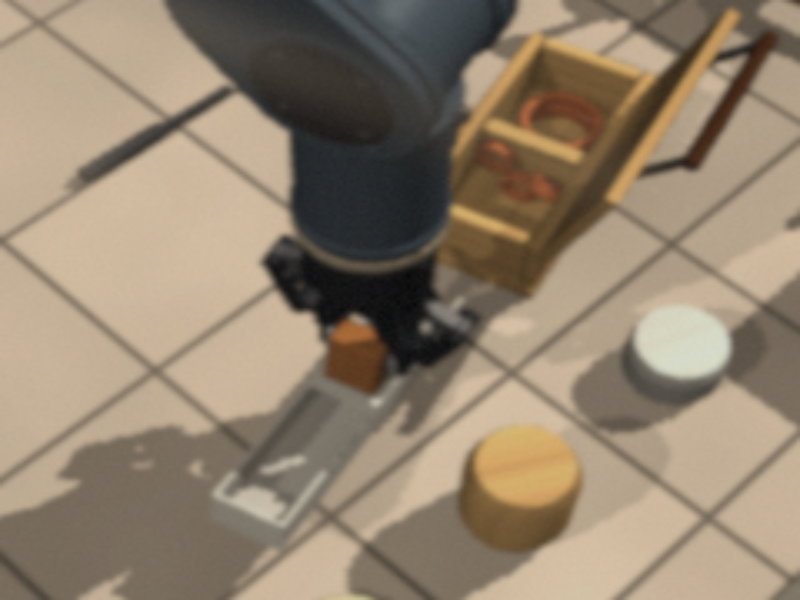

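The chute is levelling, now at about 18–20° with its mouth on the tiles. The scene view shows the rings in the bay at (495,153) and (530,185). I'll continue down.

```bash
python3 -m creep '[[[-0.003,0,0.003,0],[-0.002,0,0.003,0],[-0.002,0,0.003,0],[-0.001,0,0.003,0],[-0.001,0,0.003,0],[0,0,0.002,0],[0,0,0.001,0],[0,0,0,0]]]'; python3 tilt.py 0 5 10 15
python3 - <<'E'
from m import *
c=bot.read_camera("wrist"); cv2.imwrite("pics/w25.png",c["color"])
s=bot.read_camera("scene"); cv2.imwrite("pics/s25.png",cv2.resize(s["color"][170:380,220:460],(800,600)))
E
```

```text
time_s: 44.55
position: [0.6629, -0.0434, 0.0623]
eef_rot: [3.141, 0.0, 1.852]
wrist_force: [2.0, -3.1, 3.8]
opening: 0.413
0.0 [[261.0, 20.0], [395.0, 20.0], [328.0, 33.0], [328.0, 398.0]] edge z 0.0034
5.0 [[265.0, 34.0], [391.0, 34.0], [328.0, 49.0], [328.0, 396.0]] edge z -0.006
10.0 [[269.0, 47.0], [387.0, 47.0], [328.0, 66.0], [328.0, 393.0]] edge z -0.0148
15.0 [[272.0, 61.0], [383.0, 61.0], [328.0, 82.0], [328.0, 390.0]] edge z -0.0231
```

View pics/w25.png

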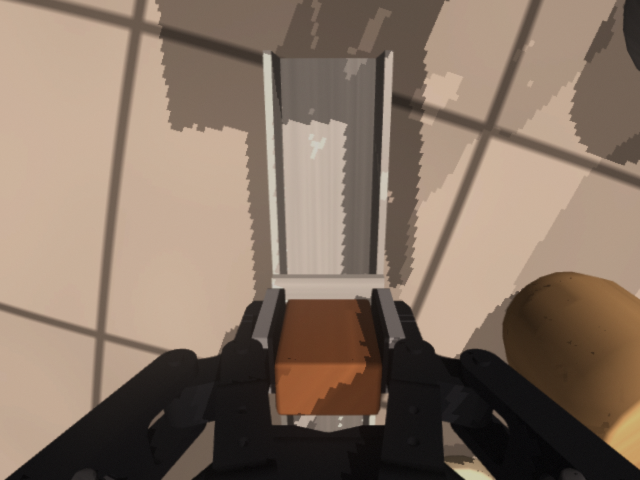

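View pics/s25.png

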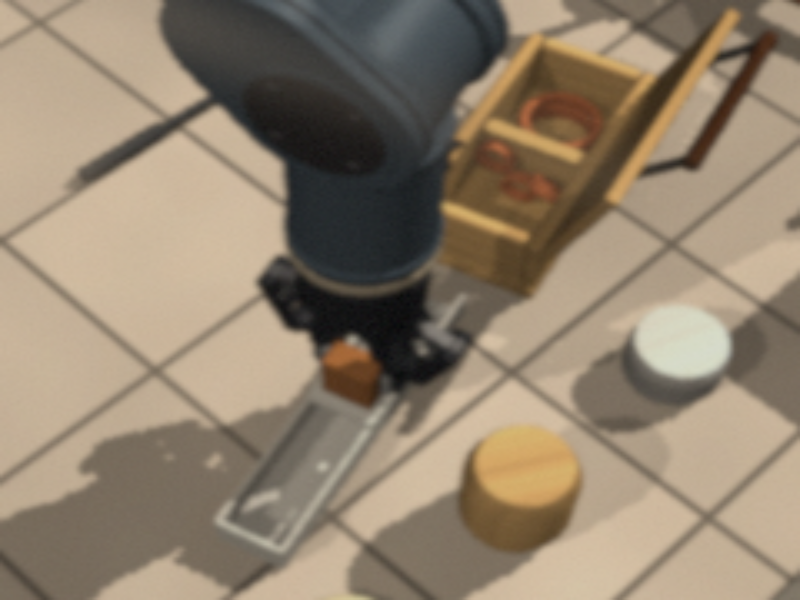

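The chute is nearly flat, at about 4°. I'll release it and retreat straight up.

```bash
python3 -m creep '[[[0,0,0,0],[0,0,0,0],[0,0,0,0],[0,0,-0.004,0],[0,0,-0.015,0],[0,0,-0.03,0],[0,0,-0.04,0],[0,0,-0.04,0]]]' 0.75; python3 to.py 0.66 -0.04 0.2
python3 - <<'E'
from m import *
c=bot.read_camera("wrist"); cv2.imwrite("pics/w26.png",c["color"])
s=bot.read_camera("scene"); cv2.imwrite("pics/s26.png",cv2.resize(s["color"][170:380,220:460],(800,600)));cv2.imwrite("pics/s26r.png",s["color"])
t=bot.read_camera("top"); cv2.imwrite("pics/t26.png",t["color"])
E
```

```text
time_s: 45.7
position: [0.6628, -0.0433, 0.1937]
eef_rot: [3.141, 0.0, 1.852]
wrist_force: [0.6, 0.1, -0.1]
opening: 0.751
t 45.7 pos [ 0.6628 -0.0433  0.1937] rpy deg [179.95   0.   106.11] F [ 0.6  0.1 -0.1] op 0.751 q7 [ 0.22  0.63 -0.39  1.53  0.26  1.03  0.05]
tool shift [ 0.004  -0.0018 -0.0063] per8 [ 0.0005 -0.0002 -0.0008]
```

View pics/w26.png

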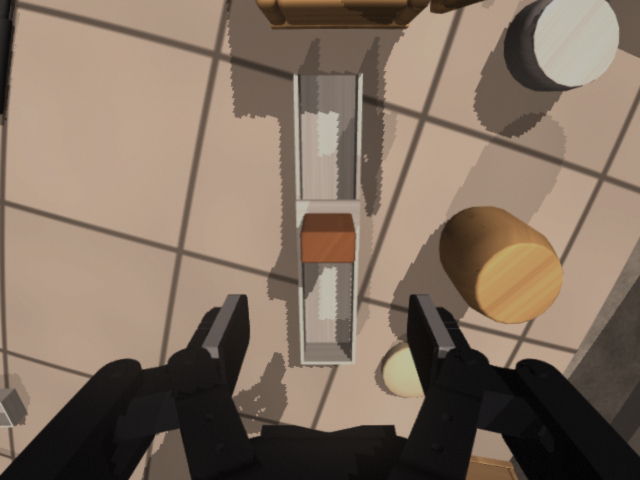

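View pics/s26.png

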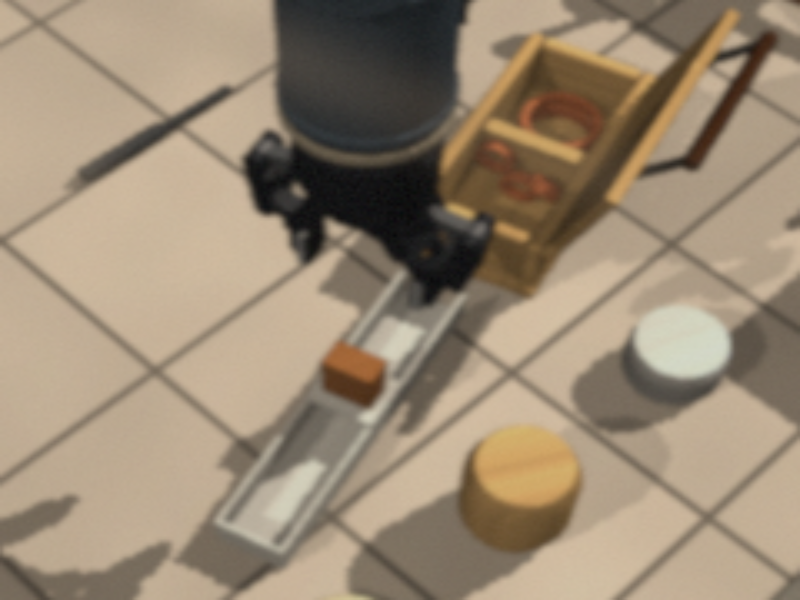

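View pics/t26.png

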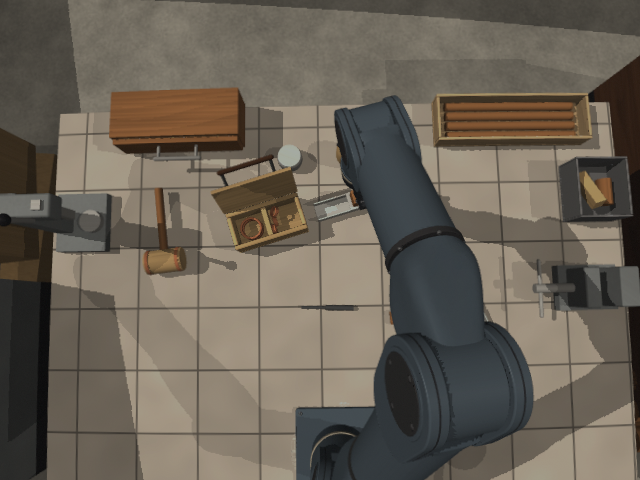

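The chute lies flat and empty, the lid stands open, the gripper is clear, and all three rings are in the bay. The bystanders look unmoved. Handing in.

```bash
python3 -m creep '[[[0,0,-0.02,0],[0,0,-0.01,0],[0,0,0,0],[0,0,0,0],[0,0,0,0],[0,0,0,0],[0,0,0,0],[0,0,0,0]]]'; python3 - <<'E'
from rig import bot
print(bot.hand_in())
E
```

```text
time_s: 46.85
position: [0.6628, -0.0434, 0.2212]
eef_rot: [-3.142, -0.0, 1.852]
wrist_force: [1.4, 0.1, 0.6]
opening: 0.757
the job is handed in; nothing more can be done
None
```

I opened the lid to about 1.85 rad, emptied the three small rings into the empty bay, and set the empty chute flat on the tiles. I handed in at about 46.9 s; no verdict is reported, and one ring may be close to the 45 mm limit.

**How it was done:** the moves cannot tilt the gripper. I tipped the chute in the jaws by pressing its mouth first on the box's outer wall (about 12°), then on the divider inside the bay (about 40°).

**Last checks:**
- **Chute and gripper:** the chute looks flat and empty, and the gripper is clear of everything.
- **Lid:** it is still open.
- **Bystanders:** those in view look unmoved. The wedge was hidden by the arm in the last pictures.
- **Rings:** all three are in the bay near the divider, with centres about 29, 36 and 40 mm from the bay centre in plan.

**What went wrong or stayed doubtful:**
- **Standing ring:** at least one ring stands on edge against the divider, and the one at about 40 mm is the doubtful one. Its origin is on its underside. I believe that side faces away from the divider (about 36 mm); if it faces the divider, it is about 44 mm.
- **Nudging it:** two tries with the chute's edge, to pull that ring away from the divider, had no effect. The second pressed the divider rim with about 27 N.
- **First push on the divider:** the chute passed over the divider without catching, so I backed off and repeated it lower.

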